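# Hold the contact probe on the marked spot of a sprung specimen plate

## Robot

A 6-joint arm with a two-finger parallel gripper is mounted at the origin on the work surface. World frame = base frame: x ahead of the robot, y to its left, z up, the work surface at z = 0. Lengths are in m, angles in rad, forces in N, time in s.
With the tool pointing down it reaches from about 0.35 to 0.975 m from the base axis. Payload 4.9 kg.
Tool frame: the origin (TCP) lies midway between the tips of the shut fingers; the grasp point (between the pads) lies 19 mm behind it; x points along the fingers, y is the direction in which the jaws open and shut, and the axes are right-handed (so a half turn about x gives the same grasp; the last joint's range is limited). The gripper opens to 85 mm and grips with 20 to 120 N. Pads are 22 mm wide; open, the fingers measure 114 mm over their backs; the gripper's body (76 mm by 85 mm) begins 54 mm behind the grasp point. The pads swing forward as they close: fully open they stand 13 mm farther back than shut.
Start: joints at [0.994, 0.053, 1.613, -0, 1.476, -0.119], TCP at [0.276, 0.561, 0.231] pointing down, gripper open.
Joint ranges: [-3.01, 3.01], [-1.01, 2.22], [0.06, 2.58], [-1.02, 4.17], [0.09, 2.62], [-3.14, 3.14]. Speed limits (rad/s): [2.57, 2.57, 3.14, 3.14, 3.14, 3.14].

## Interface

Orientations are given as a unit quaternion [x, y, z, w].
In Python, from plant import manip gives the robot as it stands.
- The arm moves only by the tool move_arm, never from a script. Its argument "rows" is one flat list of numbers, 4 for each row, row after row: the shift along the tool's x, y, z in mm, then the turn about the tool's x in degrees. In form: [x, y, z, turn, x, y, z, turn, ...]. A call has exactly 8 rows; each row shifts and turns the pose as measured when the row begins, along the tool's axes as they then stand; what a row does not reach is not made up. A row lasts 1/8 s, in which the tool goes at most 62.5 mm and 10.7 degrees, less where a joint would pass 70% of its speed; a pose out of reach is approached as far as the arm can. A call is refused whole if a number of a shift passes 62.5 or a number of a turn 10.7, either way. A call with a gripper value outside its range is refused whole. "fingers" is the finger opening in mm, from 0 to 85.4, set as the call begins (left out, the last holds). The fingers move at their own pace and stop on an object; "grip_force" is the grip in N (left out, the last holds). Time passes only in rows, so rows that do not move let the fingers close, or fill a call up. It gives the time, the measured TCP pose, the force and the opening at its end, in the units of the state.
- manip.read_state(): the state, without advancing time (a new reading comes with each control period).
- manip.capture(name): name is "side" or "top"; returns a dict with "image" (400x640x3 uint8, blue, green, red), "mtx" (3x3 intrinsics, pixels), "extrinsics" (4x4, takes a point from camera to world coordinates). Camera axes: x right, y down, z forward; pixel columns grow to the right and rows downward; lengths in m; the calibration is good to about 2 mm. A picture is of the moment at which its call begins. There is no depth.
- manip.finish_job(): hands the job in, once; it reports no verdict.
The state is a dict: "clock": time; "joint_pos": joint angles; "qvel": joint speeds; "joint_torque": joint torques, N m; "ee_pos": TCP position; "ee_rot": TCP orientation; "wrist_force": force on the tool from outside, world axes, zero at the start; "ft_torque": the same for the moment, N m; "opening": finger opening in m.
Only numpy, scipy, OpenCV 4.12 (cv2) and the standard library are available. Lean on these libraries where they do the work, as an engineer would, in place of code of your own. Each camera call takes 0.05 s, during which the arm holds its last target. There are 200 camera calls.

## Task

First slide the jig's carriage by its upright post until it sits fully home against the blue end stop; then take the orange pen probe out of its rest and hold its tip on the red dot of the sloping sprung plate, square to the plate and pressing gently with about 5 N (never more than 15 N). Finish while still gripping the probe and pressing it there, with the carriage still home; leave the other loose things where they are.

Things in the scene. Friction and masses are not known exactly. Their poses are not given: they have to be found in the camera images.
- jig: Grey measuring jig fixed to the table, base 155 (x) by 220 (y) by 12 mm high, with two steel rails along its y axis and a blue end stop at its +y end (110 x 20 mm, top 62 mm above the table). Origin: on the table under the middle of the rails; z up; front is -x.
- carriage (a joint): Slide of the aluminium carriage along the jig's rails, m: 0 = fully home against the blue stop at the jig's +y end, growing to at most 0.08 as it goes towards the jig's -y end. Stiff: it takes about 3 N to slide it and it stays where it is left; within about 3 mm of 0 counts as home.
- post (a point): Grip point, 87 mm above the table, on the carriage's upright post near its front (-x) edge: steel, 16 mm in diameter, with a black cap 18 mm in diameter from 84 to 104 mm above the table. Rigid with the carriage, whose flat floor below is 40 mm above the table; the sloping plate begins about 40 mm behind it (+x). Axes as the jig's.
- plate: Aluminium plate 95 x 85 x 8 mm on springs on the carriage, with 4 brass screw heads (5 mm high) at the corners and a red, a blue and a yellow dot. Origin: centre of its top face, 92 mm above the table; z: that face's outward normal, leaning 0.4 rad from vertical towards the jig's -x (front edge low); y: the jig's y. Pressed along z it sinks 1 mm per 0.6 N; bottoms at 15 mm, about 9 N.
- spot (a point): Centre of the red dot (16 mm in diameter) on the plate's top face, at x = +10 mm, y = -14 mm in the plate's frame; axes as the plate's (z = outward normal). It moves with the carriage and sinks with the plate.
- rest: Grey plastic probe rest fixed to the table, a block 70 x 70 x 60 mm high with a vertical through-hole 22 mm in diameter in its middle in which the probe stands upright. Origin: centre of its underside.
- probe_grip (a point): Point on the axis of the pen probe's round orange handle, 110 mm from the tip (115 mm above the table in the rest); z runs from tip to tail. Handle: 22 mm in diameter, 63 to 150 mm (tail end) from the tip; then a black collar 32 mm in diameter (55 to 63 mm) that sits on the rest's top, and a steel shank 18 mm in diameter narrowing to the tip. Mass 0.1 to 0.17 kg.
- probe_tip (a point): Tip of the probe, centre of its 6 mm flat end; z runs along the probe from tip to tail. In the rest it hangs 5 mm above the table.
- probe: The whole probe; origin at its tip, z from tip to tail.
- eyebolt_a: Bystander: loose steel eyebolt with a brass ring, 90 mm long, 10 mm thick, lying flat; origin on the table under its shank.
- eyebolt_b: Bystander: a second, equal eyebolt.
- beaker: Bystander: glass beaker, 60 mm in diameter, 75 mm high; origin at the centre of its underside.
- jar: Bystander: jar with a green cap, 64 mm in diameter, 90 mm high; origin at the centre of its underside.
- dish: Bystander: shallow glass dish, 84 mm in diameter, 16 mm high; origin at the centre of its underside.
Things that resemble listed ones, but are neither listed nor needed, are in the scene too. Of the things that look like the probe, the larger one is meant. Leave any yellow look-alike of the rest alone.

How it is judged:
By the outcome, as a careful person would: the job done as asked, in the order asked, and still so for the second after the job is handed in, while the arm keeps its last pose, push and grip.
It also fails if it takes over 54 s, if anything falls off the work surface, if the arm or the gripper's body presses on something with over 40 N, if the wrist force passes 120 N, or if a joint passes its speed limit or range.

## Working session

There is one attempt and no reset: what is moved stays moved. The work goes in short steps, Python scripts to look and compute and a tool call to move; the robot and the scene stay as the last step left them, time stands still between calls to the robot, and variables do not carry over. Pictures are saved under pics/ and viewed, about 8 in all and at most 12, crops included, and the job is handed in when it is done.

Besides the shell and the picture viewer there is one more tool, called after ">>>" by a JSON object that holds its "name" and its "arguments", one argument or row to a line. move_arm: Moves the arm, as the interface text tells. Its arguments: {"type":"object","properties":{"rows":{"type":"array"},"fingers":{"type":"number"},"grip_force":{"type":"number"}},"required":["rows"]}

```bash
ls; mkdir -p pics; python3 - <<'E'
from plant import manip
import cv2,numpy as np
s=manip.read_state(); print({k:np.round(v,3) for k,v in s.items()})
for n in("top","side"):
    c=manip.capture(n); cv2.imwrite(f"pics/{n}0.png",c["image"]); np.savez(f"pics/{n}0.npz",**c)
    print(n,c["mtx"].round(1).tolist(),c["extrinsics"].round(3).tolist())
E
```

```text
pics
{'clock': np.float64(0.0), 'joint_pos': array([ 0.994,  0.053,  1.614,  0.   ,  1.476, -0.119]), 'qvel': array([ 0.   ,  0.002,  0.001,  0.002,  0.001, -0.002]), 'joint_torque': array([ 2.0000e-03, -3.9368e+01, -3.7018e+01,  0.0000e+00,  7.0000e-03,
        0.0000e+00]), 'ee_pos': array([0.276, 0.56 , 0.23 ]), 'ee_rot': array([ 0.16 ,  0.689, -0.161,  0.688]), 'wrist_force': array([0.291, 0.071, 0.769]), 'ft_torque': array([0.018, 0.058, 0.033]), 'opening': np.float64(0.085)}
top [[438.2, 0.0, 322.2], [0.0, 438.2, 205.6], [0.0, 0.0, 1.0]] [[0.015, -0.982, 0.187, 0.337], [-1.0, -0.014, 0.01, -0.017], [-0.007, -0.187, -0.982, 1.105], [0.0, 0.0, 0.0, 1.0]]
side [[475.9, 0.0, 326.4], [0.0, 475.9, 193.7], [0.0, 0.0, 1.0]] [[0.998, -0.036, 0.056, 0.492], [-0.067, -0.584, 0.809, -0.896], [0.004, -0.811, -0.585, 0.752], [0.0, 0.0, 0.0, 1.0]]
```

View pics/top0.png

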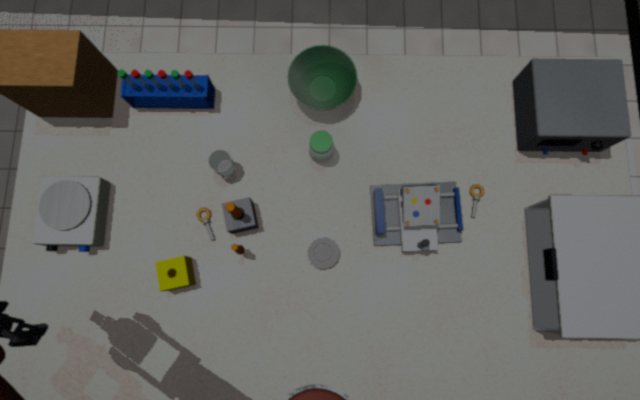

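View pics/side0.png

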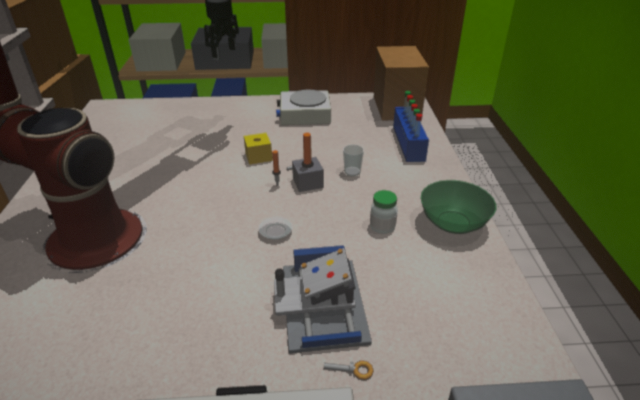

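The top view shows:
- the grey jig at about (417,213), with the post cap at (423,243), a blue stop at its left (+y) end at (380,212) and a red dot at (428,202)
- probe candidates: the large one in the grey rest at (238,213), and a small orange one free-standing at (238,249)
- the yellow rest look-alike at (175,273)

The larger probe, in the grey rest, fits the description. I'll confirm it in enlarged crops.

```bash
python3 - <<'E'
import cv2,numpy as np
t=cv2.imread("pics/top0.png");s=cv2.imread("pics/side0.png")
f=lambda i,x,y,w,h:cv2.resize(i[y:y+h,x:x+w],(400,300),interpolation=cv2.INTER_CUBIC)
a=np.vstack([np.hstack([f(t,365,170,108,81+6),f(t,190,190,100,75)]),np.hstack([f(s,260,235,124,93),f(s,240,120,120,90)])])
cv2.imwrite("pics/crop0.png",cv2.convertScaleAbs(a,alpha=1.5))
E
```

```text
(no output)
```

View pics/crop0.png

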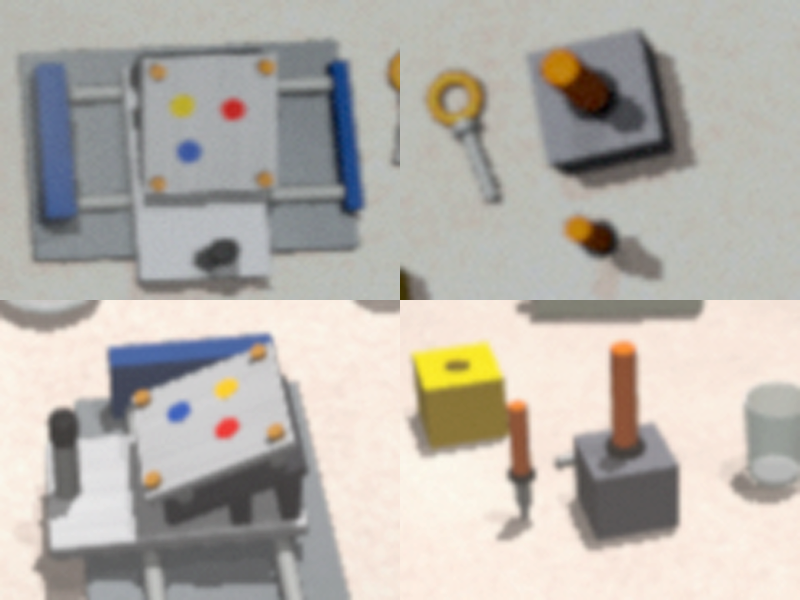

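The crops confirm it: the large orange probe with a black collar stands in the grey rest, and the small one stands on the table outside it. The tall blue stop is at the left (+y), with the post at the carriage's front. Now I'll triangulate.

```bash
cat > h.py <<'E'
import cv2,numpy as np
def load(n): return dict(np.load(f"pics/{n}.npz"))
def ray(c,uv):
    d=c["extrinsics"][:3,:3]@np.linalg.solve(c["mtx"],[uv[0],uv[1],1.]); return c["extrinsics"][:3,3],d/np.linalg.norm(d)
def onz(c,uv,z):
    o,d=ray(c,uv); return o+d*(z-o[2])/d[2]
def tri(c1,u1,c2,u2):
    o1,d1=ray(c1,u1);o2,d2=ray(c2,u2)
    t=np.linalg.lstsq(np.c_[d1,-d2],o2-o1,rcond=None)[0]
    p,q=o1+d1*t[0],o2+d2*t[1]; return (p+q)/2,np.linalg.norm(p-q)
def proj(c,p):
    E=np.linalg.inv(c["extrinsics"]);v=c["mtx"]@(E[:3,:3]@p+E[:3,3]);return v[:2]/v[2]
def blobs(c,box,lo,hi,amin=6):
    x,y,w,h=box;m=cv2.inRange(cv2.cvtColor(c["image"][y:y+h,x:x+w],cv2.COLOR_BGR2HSV),lo,hi)
    n,l,st,ce=cv2.connectedComponentsWithStats(m)
    return [(np.round(ce[i]+[x,y],1).tolist(),int(st[i,4]),(st[i,:4]+[x,y,0,0]).tolist()) for i in range(1,n) if st[i,4]>=amin]
E
python3 - <<'E'
from h import *
T,S=load("top0"),load("side0")
J={"T":(T,(365,170,110,85)),"S":(S,(260,235,124,93))}
for k,(c,b) in J.items():
    print(k,"red",blobs(c,b,(0,150,80),(5,255,255)),blobs(c,b,(172,150,80),(180,255,255)))
    print(k,"yel",blobs(c,b,(20,120,80),(33,255,255)))
    print(k,"org",blobs(c,b,(8,100,60),(19,255,255),3))
    print(k,"blu",blobs(c,b,(105,120,30),(125,255,255)))
    print(k,"drk",blobs(c,b,(0,0,0),(180,255,45)))
for c,b in((T,(190,190,70,45)),(S,(285,120,50,60))):
    print("orange",blobs(c,b,(3,150,40),(22,255,255)),"bright",blobs(c,b,(3,150,130),(22,255,255)))
E
```

```text
T red [([427.4, 201.2], 19, [425, 199, 5, 5])] []
T yel [([472.2, 193.0], 8, [471, 191, 3, 5]), ([413.7, 200.3], 26, [411, 198, 6, 6])]
T org [([472.0, 189.6], 25, [470, 185, 5, 12]), ([407.0, 190.5], 8, [406, 189, 3, 4]), ([436.4, 189.1], 11, [435, 188, 4, 3]), ([436.1, 221.7], 9, [435, 220, 3, 4]), ([407.3, 223.0], 7, [406, 222, 3, 3])]
T blu [([457.7, 208.6], 189, [454, 188, 8, 43]), ([415.5, 213.5], 16, [414, 212, 4, 4]), ([380.2, 228.3], 44, [378, 223, 7, 10])]
T drk [([455.0, 206.5], 8, [455, 203, 1, 8]), ([423.8, 243.4], 36, [420, 241, 8, 6])]
S red [([329.9, 274.3], 21, [327, 272, 6, 5])] []
S yel [([329.4, 262.0], 25, [327, 260, 6, 5])]
S org [([339.4, 250.6], 13, [338, 249, 4, 4]), ([303.6, 264.8], 16, [302, 263, 4, 5]), ([345.0, 275.5], 16, [343, 274, 5, 4]), ([306.7, 290.5], 14, [305, 289, 4, 4])]
S blu [([314.8, 250.9], 181, [295, 247, 43, 8]), ([315.1, 269.4], 19, [313, 267, 5, 5])]
S drk [([279.5, 276.8], 25, [277, 274, 6, 6]), ([326.7, 297.6], 120, [312, 292, 29, 12]), ([348.1, 295.7], 40, [344, 291, 8, 11])]
orange [([233.1, 209.5], 132, [226, 203, 15, 14]), ([203.7, 213.5], 54, [198, 209, 12, 12])] bright []
orange [([306.5, 146.2], 119, [304, 133, 6, 30])] bright [([306.5, 134.1], 16, [304, 133, 6, 3])]
```

```bash
python3 - <<'E'
from h import *
T,S=load("top0"),load("side0")
P=[("red",(427.4,201.2),(329.9,274.3)),("yel",(413.7,200.3),(329.4,262)),("blu",(415.5,213.5),(315.1,269.4)),
("s++",(407,190.5),(339.4,250.6)),("s+-",(436.4,189.1),(345,275.5)),("s--",(436.1,221.7),(306.7,290.5)),("s-+",(407.3,223),(303.6,264.8))]
W={}
for n,a,b in P: W[n],e=tri(T,a,S,b); print(n,W[n].round(4),"gap",round(e,4))
c=sum(W[k] for k in W if k[0]=="s")/4; print("screw mean",c.round(4))
dy=(W["s++"]-W["s+-"]+W["s-+"]-W["s--"]);dx=W["s++"]-W["s-+"]+W["s+-"]-W["s--"]
n=np.cross(dx,dy);n/=np.linalg.norm(n);print("n",n.round(3),"tilt",np.arccos(n[2]).round(3),"yaw(dy)",(np.arctan2(-dy[0],dy[1])).round(4),"yaw(n)",np.arctan2(-n[1],-n[0]).round(3))
print("cap top z=.104",onz(T,(423,242.5),.104).round(4), "S cap",onz(S,(279.5,276.8),.094).round(4))
for c_,b in((T,(220,195,30,30)),(S,(298,128,18,12))):
    x,y,w,h=b; v=c_["image"][y:y+h,x:x+w,2].astype(int); print(v[5:22:1,4:22] if c_ is T else v)
# blue stops
print("stop top z.062 left edge pts", [onz(T,u,.062).round(4).tolist() for u in ((375,190),(383.5,188),(384.5,234))])
E
```

```text
red [ 0.5435 -0.2535  0.0985] gap 0.0015
yel [ 0.5449 -0.2213  0.0996] gap 0.0014
blu [ 0.5162 -0.2273  0.0871] gap 0.0021
s++ [ 0.5656 -0.2037  0.1122] gap 0.002
s+- [ 0.5699 -0.2719  0.1122] gap 0.0021
s-- [ 0.4981 -0.2764  0.0818] gap 0.0019
s-+ [ 0.494  -0.2084  0.0825] gap 0.0022
screw mean [ 0.5319 -0.2401  0.0972]
n [-0.386 -0.028  0.922] tilt 0.397 yaw(dy) 0.0613 yaw(n) 0.074
cap top z=.104 [ 0.4451 -0.2393  0.104 ] S cap [ 0.4484 -0.2494  0.094 ]
[[124 124 125 123 123 122 122 120 115 112 108 104 101  97  97  95  92  92]
 [123 121 121 119 115 114 114 106 100  96  95  93  92  90  90  90  91  89]
 [115 111 109 109 114 115 115 109 100  93  88  88  90  91  89  90  90  91]
 [ 99  98 106 113 121 124 124 119 111  98  88  86  91  88  91  90  92  91]
 [ 94 101 112 122 126 125 125 126 120 108  85  82  89  90  88  90  90  91]
 [ 94 108 119 126 127 125 125 127 124 111  90  73  79  87  89  91  90  91]
 [ 94 107 123 125 127 126 126 126 125 116  94  66  64  72  80  84  86  88]
 [ 93 104 122 128 128 127 128 127 123 116  93  60  50  55  58  62  65  75]
 [ 89 100 119 126 128 127 126 127 123 10
[... 944 characters left out ...]
5 165 165 166 166 166 167 166 166 166 167 166 166 167 165 166 164]
 [164 164 165 166 165 166 167 167 167 167 167 167 166 166 166 166 166 165]
 [165 164 164 165 162 159 163 166 167 167 165 163 161 164 166 165 165 165]
 [165 165 165 165 155 138 146 154 158 157 152 144 141 158 164 166 166 166]
 [165 165 165 164 151 118 116 124 128 128 123 114 118 147 162 165 166 166]
 [165 166 166 164 149 108  95 100 102 102  99  96 108 143 162 164 165 166]
 [166 166 166 164 149 107  91  93  95  95  93  91 108 141 161 164 165 166]
 [166 167 166 164 148 107  90  91  94  94  92  92 107 142 161 165 165 165]]
stop top z.062 left edge pts [[0.5762, -0.1353, 0.062], [0.5815, -0.1561, 0.062], [0.4686, -0.1573, 0.062]]
```

```bash
python3 - <<'E'
from h import *
T,S=load("top0"),load("side0")
print(T["image"][236:254,414:434].max(2)); print(S["image"][266:300,272:288].max(2)[::2])
a,b=(229.2,206.3),(306.5,134.6)
print("tail",onz(T,a,.155).round(4),onz(S,b,.155).round(4),tri(T,a,S,b))
print("red z=.0959",onz(T,(427.4,201.2),.0959).round(4),onz(S,(329.9,274.3),.0959).round(4))
# collar/rest hole: side view base corners skip; rest top face corners (crop)-> z .06
for u in ((222,200),(250.5,198.5),(256.5,224),(228.5,232)): print("rest corner?",onz(T,u,.06).round(3))
E
```

```text
[[127 128 125 126 127 127 127 126 128 127 128 126 129 127 127 128 128 127
  127 127]
 [128 128 129 128 129 127 128 128 127 127 128 127 128 128 128 128 127 129
  128 128]
 [127 127 129 127 127 129 128 126 124 121 119 116 118 119 122 127 127 128
  128 127]
 [129 128 129 128 128 128 127 123 108  92  86  78  79  86 100 120 126 128
  128 129]
 [128 127 128 129 127 125 120 107  82  59  51  49  49  54  74 103 122 127
  126 128]
 [129 128 126 124 121 111  94  79  56  44  45  44  43  42  56  90 117 128
  130 129]
 [128 127 124 115 103  87  65  51  43  43  44  42  41  40  51  80 114 126
  128 127]
 [127 128 120 100  76  59  50  40  41  44  44  43  44  41  50  85 116 126
  127 128]
 [127 125 117  90  62  49  44  39  37  38  44  42  41  43  59  93 120 128
  127 129]
 [127 126 114  85  55  47  46  40  35  34  37  39  42  48  69 101 123 128
  128 128]
 [129 124 114  86  58  50  44  43  39  38  47  48  55  64  81 104 123 127
  128 129]
 [128 128 121 105  81  61  52  48  50  59  67  74  75  81  87 105 124 126
  128 127]
 [127 125 123 119 105  88  73  60  65  74  80  84  87  83  89 104 124 127
  126 
[... 1196 characters left out ...]
8  69  70  69  67  70  98 139 149 150]
 [165 156 139 135 116  81  68  68  69  68  67  68  96 139 151 151]
 [159 151 132 133 124  86  68  69  69  68  67  67  90 129 147 150]
 [156 144 125 121 104  78  68  70  70  69  68  70  91 125 145 150]
 [131 103  89  88  87  82  78  75  75  76  86 111 136 149 152 152]
 [140 105  87  91  93  93  93  93  95 107 134 150 153 154 154 154]]
tail [0.5135 0.1975 0.155 ] [0.5157 0.195  0.155 ] (array([0.5148111 , 0.19803601, 0.15309246]), np.float64(0.00194730854307316))
red z=.0959 [ 0.5432 -0.2541  0.0959] [ 0.5444 -0.2507  0.0959]
rest corner? [0.547 0.237 0.06 ]
rest corner? [0.551 0.168 0.06 ]
rest corner? [0.489 0.151 0.06 ]
rest corner? [0.468 0.217 0.06 ]
```

```bash
python3 - <<'E'
from h import *
T,S=load("top0"),load("side0")
print(onz(T,(424.9,243),.104).round(4),onz(S,(279.4,275.2),.094).round(4))
r=np.array([.5438,-.2528,.0959]) ; yaw=.065
# plate centre and implied post if on plate y=0 axis
from scipy.spatial.transform import Rotation as R
Rz=R.from_euler("z",yaw);p=np.array([.010*np.cos(.4),-.014,.010*np.sin(.4)])
print("plate c",(r-Rz.apply(p)).round(4))
x0=np.array([.276,.560,.230]);q=R.from_quat([0.16,.689,-.161,.688])
print(q.as_matrix().round(3))
tgt=np.array([.447,-.247,.20]);print("shift tool",(q.inv().apply(tgt-x0)*1000).round(1), "heading now",np.degrees(np.arctan2(*q.as_matrix()[[1,0],1])),"want",90+np.degrees(yaw))
E
```

```text
[ 0.444  -0.2436  0.104 ] [ 0.4482 -0.2452  0.094 ]
plate c [ 0.5337 -0.2394  0.092 ]
[[-0.002  0.442  0.897]
 [-0.001  0.897 -0.442]
 [-1.    -0.002 -0.001]]
shift tool [  30.6 -648.1  510.3] heading now 63.755684370377004 want 93.72422566835036
```

>>> {"name": "move_arm", "arguments": {
  "rows": [0,-47,37,-10,0,-53,28,-10,0,-57,19,-10,0,-59,9,0,0,-59,9,0,0,-59,9,0,0,-59,9,0,0,-59,9,0],
  "fingers": 50,
  "grip_force": 25
}}

```text
clock: 1.1
ee_pos: [0.3824, 0.0845, 0.2269]
ee_rot: [-0.033, 0.708, 0.029, 0.705]
wrist_force: [0.8, 0.6, -0.1]
opening: 0.0499
```

```bash
cat > st.py <<'E'
import sys,numpy as np
from plant import manip
from scipy.spatial.transform import Rotation as R
s=manip.read_state();q=R.from_quat(s["ee_rot"]);M=q.as_matrix();e=np.array(s["ee_pos"])
print("t",round(float(s["clock"]),2),"ee",e.round(4),"headY",np.degrees(np.arctan2(M[1,1],M[0,1])).round(2),"xax",M[:,0].round(3),"F",np.round(s["wrist_force"],2),"op",round(float(s["opening"])*1000,1))
print("F tool",q.inv().apply(s["wrist_force"]).round(2))
if len(sys.argv)>3: print("shift to tgt",(q.inv().apply(np.array(list(map(float,sys.argv[1:4])))-e)*1000).round(1))
E
python3 st.py .446 -.245 .20
```

```text
t 1.1 ee [0.3824 0.0845 0.2269] headY 95.03 xax [-0.003 -0.006 -1.   ] F [ 0.82  0.62 -0.12] op 49.9
F tool [0.12 0.54 0.87]
shift to tgt [  28.9 -333.6   34.6]
```

>>> {"name": "move_arm", "arguments": {
  "rows": [2,-56,6,0.7,2,-56,6,0.6,4,-56,6,0,4,-56,6,0,4,-56,6,0,4,-40,4,0,3,-14,1,0,0,0,0,0]
}}

```text
clock: 2.1
ee_pos: [0.4383, -0.2599, 0.2025]
ee_rot: [-0.021, 0.708, 0.019, 0.706]
wrist_force: [-0.9, -0.4, 0.7]
opening: 0.0499
```

```bash
python3 st.py .446 -.245 .068
```

```text
t 2.1 ee [ 0.4383 -0.2599  0.2025] headY 93.25 xax [-0.003 -0.003 -1.   ] F [-0.86 -0.45  0.69] op 49.9
F tool [-0.68 -0.4  -0.88]
shift to tgt [134.4  14.9   9. ]
```

>>> {"name": "move_arm", "arguments": {
  "rows": [0,8,5,0,0,7,4,0,25,0,0,0,25,0,0,0,25,0,0,0,10,0,0,0,0,0,0,0,0,0,0,0]
}}

```text
clock: 3.1
ee_pos: [0.4505, -0.2348, 0.1195]
ee_rot: [-0.026, 0.705, 0.023, 0.708]
wrist_force: [-0.3, 0.1, -0.5]
opening: 0.05
```

```bash
python3 st.py .446 -.245 .068; python3 - <<'E'
from plant import manip
import cv2,numpy as np
out=[]
for n,b in(("top",(365,170,120,90)),("side",(240,215,160,120))):
    c=manip.capture(n); np.savez(f"pics/{n}1.npz",**c);x,y,w,h=b
    out.append(cv2.resize(c["image"][y:y+h,x:x+w],(400,300),interpolation=cv2.INTER_CUBIC))
cv2.imwrite("pics/crop1.png",cv2.convertScaleAbs(np.hstack(out),alpha=1.5))
E
```

```text
t 3.1 ee [ 0.4505 -0.2348  0.1195] headY 93.97 xax [ 0.004 -0.005 -1.   ] F [-0.25  0.09 -0.52] op 50.0
F tool [ 0.52  0.11 -0.25]
shift to tgt [51.6 -9.6 -5.4]
```

View pics/crop1.png

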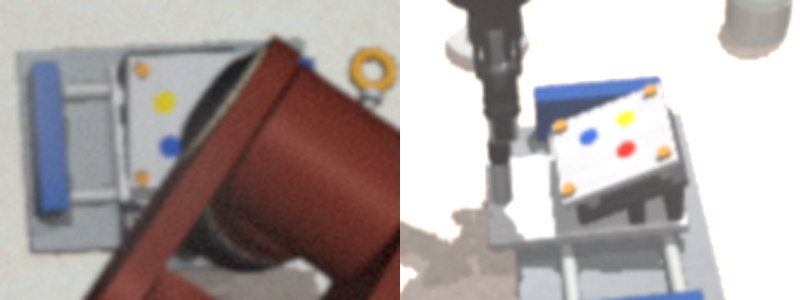

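>>> {"name": "move_arm", "arguments": {
  "rows": [0,-5,-3,0,0,-3,-2,0,0,0,0,0,15,0,0,0,15,0,0,0,12,0,0,0,0,0,0,0,0,0,0,0]
}}

```text
clock: 4.2
ee_pos: [0.4456, -0.2445, 0.0746]
ee_rot: [-0.026, 0.705, 0.022, 0.708]
wrist_force: [0.1, -0.5, 0.4]
opening: 0.0499
```

```bash
python3 st.py .446 -.245 .068
```

```text
t 4.2 ee [ 0.4456 -0.2445  0.0746] headY 93.9 xax [ 0.004 -0.005 -1.   ] F [ 0.06 -0.53  0.38] op 49.9
F tool [-0.38 -0.54  0.03]
shift to tgt [ 6.6 -0.4  0.3]
```

Close on the post, with two rows to go down the last bit.

>>> {"name": "move_arm", "arguments": {
  "rows": [3,0,0,0,3,0,0,0,0,0,0,0,0,0,0,0,0,0,0,0,0,0,0,0,0,0,0,0,0,0,0,0],
  "fingers": 10,
  "grip_force": 25
}}

```text
clock: 5.2
ee_pos: [0.4463, -0.2451, 0.0699]
ee_rot: [-0.026, 0.705, 0.022, 0.708]
wrist_force: [-0.3, 0.2, 0.3]
opening: 0.0173
```

```bash
python3 st.py .446 -.245 .068;  python3 - <<'E'
from h import *
T=load("top1")
# remaining travel: stop inner edge vs carriage edge along row, top view (carriage floor z=.04)
print(T["image"][196:226:6,372:412].tolist() and T["image"][198:226:6,376:406].max(2))
E
```

```text
t 5.2 ee [ 0.4463 -0.2451  0.0699] headY 93.91 xax [ 0.005 -0.006 -1.   ] F [-0.25  0.16  0.33] op 17.3
F tool [-0.33  0.17 -0.24]
shift to tgt [ 1.9  0.1 -0.3]
[[106 109 110 107 108 105  99  90  91 101 101 101  98  98  98  95  95  94
   95  93  90  88 101 125 131 118  93  97 120 127]
 [106 111 109 108 107 106 104  97  95 104 109 110 109 107 110 109 108 108
  108 107 101  94  93 107 105  72  64  93 117 125]
 [ 93 107 108 108 107 105 103  96  84  91 103 109 105 106 107 106 108 107
  107 107 103  98  92 104 124 118  91  97 118 125]
 [ 85 104 107 107 109 108 107 102  99  97 105 107 106 108 108 105 107 107
  107 107 104 101  92  93 111 116  95  95 116 123]
 [ 77  96 108 107 107 106 107 102  96  85  95 106 108 109 106 105 105 104
  105 107 106 102  97  91 102 122 113 100 107 111]]
```

>>> {"name": "move_arm", "arguments": {
  "rows": [0,3,0,0,0,4,0,0,0,4,0,0,0,4,0,0,0,4,0,0,0,4,0,0,0,3,0,0,0,0,0,0]
}}

```text
clock: 6.2
ee_pos: [0.4447, -0.2185, 0.0699]
ee_rot: [-0.028, 0.705, 0.021, 0.709]
wrist_force: [0.7, -2.2, -0.7]
opening: 0.0169
```

```bash
python3 st.py .446 -.245 .068
```

```text
t 6.2 ee [ 0.4447 -0.2185  0.0699] headY 93.92 xax [ 0.006 -0.01  -1.   ] F [ 0.67 -2.25 -0.68] op 16.9
F tool [ 0.71 -2.28  0.51]
shift to tgt [  2.2 -26.5  -0.6]
```

>>> {"name": "move_arm", "arguments": {
  "rows": [0,2,0,0,0,2,0,0,0,2,0,0,0,2,0,0,0,2,0,0,0,2,0,0,0,2,0,0,0,2,0,0]
}}

```text
clock: 7.2
ee_pos: [0.4439, -0.2039, 0.07]
ee_rot: [-0.03, 0.704, 0.019, 0.709]
wrist_force: [2.2, -15.4, -7.1]
opening: 0.0171
```

```bash
python3 st.py .446 -.245 .068
```

```text
t 7.2 ee [ 0.4439 -0.2039  0.07  ] headY 93.93 xax [ 0.007 -0.016 -1.   ] F [  2.2  -15.42  -7.1 ] op 17.1
F tool [  7.36 -15.42   1.09]
shift to tgt [  2.6 -41.1  -0.7]
```

>>> {"name": "move_arm", "arguments": {
  "rows": [0,2,0,0,0,2.5,0,0,0,2.5,0,0,0,2.5,0,0,0,0,0,0,0,0,0,0,0,0,0,0,0,0,0,0]
}}

```text
clock: 8.2
ee_pos: [0.444, -0.2046, 0.0699]
ee_rot: [-0.038, 0.703, 0.01, 0.71]
wrist_force: [0.4, -5.0, -1.6]
opening: 0.0173
```

```bash
python3 st.py .446 -.245 .068; python3 - <<'E'
from plant import manip
import cv2,numpy as np
out=[]
for n,b in(("top",(365,170,120,90)),("side",(260,225,120,90))):
    c=manip.capture(n); np.savez(f"pics/{n}2.npz",**c);x,y,w,h=b
    out.append(cv2.resize(c["image"][y:y+h,x:x+w],(400,300),interpolation=cv2.INTER_CUBIC))
cv2.imwrite("pics/crop2.png",cv2.convertScaleAbs(np.hstack(out),alpha=1.5))
from h import *
S=load("side2");b=(260,225,124,93);Z=load("side0")
r=blobs(S,b,(0,150,80),(5,255,255));print(r,blobs(S,b,(20,120,80),(33,255,255)))
if r: print("red moved mm",(onz(S,r[0][0],.0959)-onz(Z,(329.9,274.3),.0959))*1000)
E
```

```text
t 8.2 ee [ 0.444  -0.2046  0.0699] headY 93.88 xax [ 0.012 -0.04  -0.999] F [ 0.39 -4.99 -1.57] op 17.3
F tool [ 1.77 -4.94  0.03]
shift to tgt [  3.6 -40.4  -0.8]
[([327.4, 259.6], 17, [325, 258, 6, 4])] [([326.9, 248.1], 25, [324, 246, 7, 5])]
red moved mm [-2.00579399 40.47356088  0.        ]
```

View pics/crop2.png

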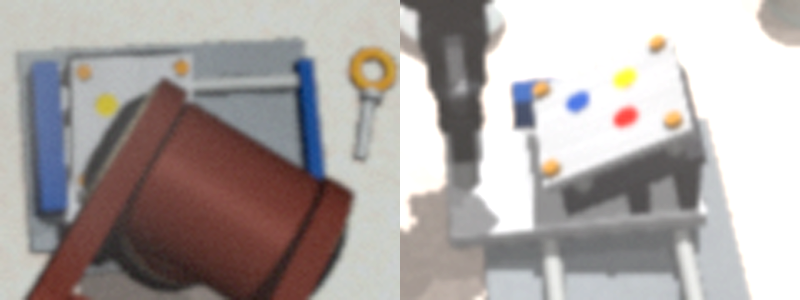

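Home: the push force rose to 15 N with no further travel, the red dot moved 40.5 mm along the rails, and the carriage edge touches the left stop. I'll release and lift, then go to the rest.

>>> {"name": "move_arm", "arguments": {
  "rows": [0,0,0,0,0,0,0,0,0,0,0,0,-15,0,0,0,-30,0,0,0,-40,0,0,0,-40,0,0,0,0,0,0,0],
  "fingers": 55
}}

```text
clock: 9.3
ee_pos: [0.4426, -0.1978, 0.2026]
ee_rot: [-0.038, 0.702, 0.011, 0.711]
wrist_force: [0.4, -0.6, 0.5]
opening: 0.0553
```

```bash
python3 st.py .5146 .196 .20
```

```text
t 9.3 ee [ 0.4426 -0.1978  0.2026] headY 93.95 xax [ 0.014 -0.038 -0.999] F [ 0.44 -0.55  0.46] op 55.3
F tool [-0.43 -0.6   0.41]
shift to tgt [-11.2 387.7  99.1]
```

>>> {"name": "move_arm", "arguments": {
  "rows": [-2,40,10,0,-2,58,15,0,-2,58,15,0,-2,58,15,0,-2,58,15,0,-1,50,13,0,0,25,6,0,0,0,0,0]
}}

```text
clock: 10.3
ee_pos: [0.507, 0.1653, 0.1996]
ee_rot: [-0.037, 0.703, 0.01, 0.71]
wrist_force: [-0.2, 0.7, -0.4]
opening: 0.055
```

```bash
python3 st.py .5146 .196 .17;python3 - <<'E'
from plant import manip
from h import *
c=manip.capture("top");np.savez("pics/top3.npz",**c);cv2.imwrite("pics/top3.png",c["image"])
b=(365,170,110,85)
for n,lo,hi,u in(("red",(0,150,80),(5,255,255),(427.4,201.2)),("yel",(20,120,80),(33,255,255),(413.7,200.3))):
    r=blobs(c,b,lo,hi);print(n,r)
print("red",onz(c,blobs(c,b,(0,150,80),(5,255,255))[0][0],.0959))
E
```

```text
t 10.3 ee [0.507  0.1653 0.1996] headY 93.81 xax [ 0.011 -0.039 -0.999] F [-0.2   0.71 -0.42] op 55.0
F tool [ 0.39  0.74 -0.16]
shift to tgt [28.4 31.2  9.4]
red [([410.2, 202.5], 13, [409, 201, 4, 4])]
yel [([472.1, 191.9], 15, [471, 188, 4, 8]), ([396.4, 200.9], 21, [394, 199, 6, 5])]
red [ 0.5395442 -0.213758   0.0959   ]
```

>>> {"name": "move_arm", "arguments": {
  "rows": [0,18,5,0,0,12,4,0,0,0,0,0,12,0,0,0,12,0,0,0,0,0,0,0,0,0,0,0,0,0,0,0]
}}

```text
clock: 11.35
ee_pos: [0.5142, 0.1924, 0.1716]
ee_rot: [-0.036, 0.704, 0.007, 0.709]
wrist_force: [0.4, -0.1, -0.0]
opening: 0.0549
```

```bash
python3 st.py .5146 .196 .096
```

```text
t 11.35 ee [0.5142 0.1924 0.1716] headY 93.46 xax [ 0.009 -0.04  -0.999] F [ 0.39 -0.1  -0.02] op 54.9
F tool [ 0.03 -0.13  0.38]
shift to tgt [75.4  6.7  0.2]
```

>>> {"name": "move_arm", "arguments": {
  "rows": [0,5,0,0,8,2,0,0,16,0,0,0,18,0,0,0,18,0,0,0,10,0,0,0,4,0,0,0,0,0,0,0]
}}

```text
clock: 12.35
ee_pos: [0.5135, 0.1964, 0.0908]
ee_rot: [-0.036, 0.705, 0.007, 0.708]
wrist_force: [-0.7, -0.3, -0.3]
opening: 0.0551
```

```bash
python3 st.py .5146 .196 .096
```

```text
t 12.35 ee [0.5135 0.1964 0.0908] headY 93.46 xax [ 0.006 -0.041 -0.999] F [-0.74 -0.26 -0.32] op 55.1
F tool [ 0.33 -0.2  -0.76]
shift to tgt [-5.2 -0.7  1.1]
```

>>> {"name": "move_arm", "arguments": {
  "rows": [-4,0,1,0,-1,0,0,0,0,0,0,0,0,0,0,0,0,0,0,0,0,0,0,0,0,0,0,0,0,0,0,0],
  "fingers": 10,
  "grip_force": 25
}}

```text
clock: 13.35
ee_pos: [0.5155, 0.1979, 0.0978]
ee_rot: [-0.035, 0.704, 0.008, 0.71]
wrist_force: [0.4, 1.6, -0.8]
opening: 0.021
```

```bash
python3 st.py .5146 .196 .096
```

```text
t 13.35 ee [0.5155 0.1979 0.0978] headY 93.46 xax [ 0.009 -0.038 -0.999] F [ 0.36  1.56 -0.82] op 21.0
F tool [0.76 1.57 0.45]
shift to tgt [ 1.9 -1.7 -1. ]
```

>>> {"name": "move_arm", "arguments": {
  "rows": [0,-2.5,0,0,0,-2.5,0,0,0,-2.5,0,0,0,-2.5,0,0,0,-2.5,0,0,0,-2.5,0,0,0,0,0,0,0,0,0,0]
}}

```text
clock: 14.35
ee_pos: [0.5154, 0.1957, 0.0982]
ee_rot: [-0.022, 0.703, 0.019, 0.71]
wrist_force: [0.8, 2.2, -1.7]
opening: 0.0214
```

```bash
python3 st.py .5155 .1979 .0978
```

```text
t 14.35 ee [0.5154 0.1957 0.0982] headY 93.32 xax [ 0.01  -0.004 -1.   ] F [ 0.82  2.2  -1.72] op 21.4
F tool [1.71 2.16 0.93]
shift to tgt [0.4 2.2 0.2]
```

>>> {"name": "move_arm", "arguments": {
  "rows": [0,2,0,0,-8,0,0,0,-10,0,0,0,-10,0,0,0,-8,0,0,0,0,0,0,0,0,0,0,0,0,0,0,0]
}}

```text
clock: 15.35
ee_pos: [0.5152, 0.1962, 0.1373]
ee_rot: [-0.023, 0.703, 0.017, 0.71]
wrist_force: [-1.2, 0.3, -1.1]
opening: 0.0211
```

```bash
python3 st.py .5155 .1979 .137
```

```text
t 15.35 ee [0.5152 0.1962 0.1373] headY 93.3 xax [ 0.011 -0.008 -1.   ] F [-1.22  0.26 -1.12] op 21.1
F tool [ 1.1   0.34 -1.22]
shift to tgt [0.3 1.6 0.4]
```

>>> {"name": "move_arm", "arguments": {
  "rows": [0,0,-3,0,0,0,-4,0,0,0,-4,0,0.5,0,-4,0,0.5,0,-4,0,0.5,0,-4,0,0.5,0,-3,0,0,0,0,0]
}}

```text
clock: 16.35
ee_pos: [0.4902, 0.1954, 0.1363]
ee_rot: [-0.023, 0.7, 0.018, 0.713]
wrist_force: [1.9, 1.2, -1.4]
opening: 0.0212
```

```bash
python3 st.py .4745 .1962 .128;python3 - <<'E'
from plant import manip
import cv2,numpy as np
out=[]
for n,b in(("top",(190,170,100,75)),("side",(260,110,100,75))):
    c=manip.capture(n); np.savez(f"pics/{n}4.npz",**c);x,y,w,h=b
    out.append(cv2.resize(c["image"][y:y+h,x:x+w],(400,300),interpolation=cv2.INTER_CUBIC))
cv2.imwrite("pics/crop4.png",cv2.convertScaleAbs(np.hstack(out),alpha=1.5))
E
```

```text
t 16.35 ee [0.4902 0.1954 0.1363] headY 93.3 xax [ 0.019 -0.006 -1.   ] F [ 1.91  1.19 -1.43] op 21.2
F tool [1.46 1.09 1.95]
shift to tgt [  8.    1.8 -15.8]
```

View pics/crop4.png

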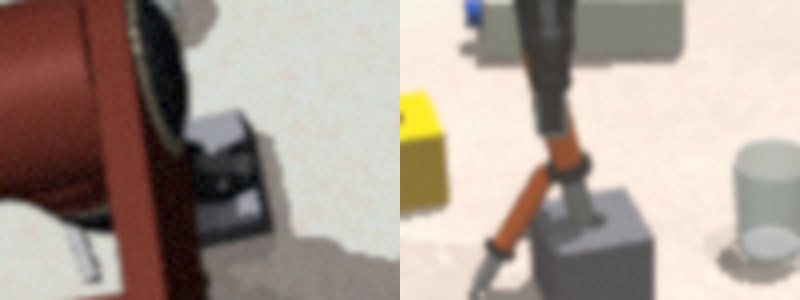

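```bash
python3 - <<'E'
from h import *
for n in("side0","side1","side2","side4"):
    print(n,blobs(load(n),(262,130,60,60),(3,120,40),(22,255,255),10))
for n in("top0","top1","top2","top3","top4"):
    print(n,blobs(load(n),(195,180,75,85),(3,140,40),(22,255,255),8))
T=load("top0");S=load("side0")
print(onz(T,(235,247),.10), onz(S,(275.5,152),.10),onz(S,(277,186),.0))
E
```

```text
side0 [([306.6, 147.8], 183, [304, 133, 7, 31]), ([270.4, 156.5], 212, [262, 146, 16, 26])]
side1 [([272.5, 134.4], 207, [262, 130, 28, 15]), ([306.8, 150.0], 172, [304, 134, 7, 31])]
side2 [([274.4, 139.3], 552, [262, 130, 33, 27]), ([306.8, 149.2], 179, [303, 133, 8, 32]), ([292.7, 158.5], 55, [289, 153, 9, 13])]
side4 [([300.8, 147.8], 46, [298, 144, 7, 8]), ([265.9, 153.3], 108, [262, 146, 9, 16]), ([290.3, 162.4], 93, [284, 152, 13, 21])]
top0 [([233.1, 209.5], 134, [226, 203, 15, 14]), ([203.4, 213.6], 61, [197, 209, 13, 12]), ([236.3, 247.9], 50, [232, 245, 10, 7])]
top1 [([233.3, 209.6], 137, [226, 203, 16, 14]), ([203.3, 213.6], 61, [197, 209, 13, 12]), ([236.7, 248.1], 55, [232, 245, 10, 8])]
top2 [([233.2, 209.5], 135, [226, 203, 16, 14]), ([203.2, 213.6], 63, [197, 209, 13, 12]), ([232.8, 231.4], 135, [226, 221, 14, 22])]
top3 [([218.7, 228.1], 2015, [195, 180, 49, 85]), ([211.4, 198.9], 9, [210, 198, 5, 3]), ([203.7, 213.2], 67, [197, 207, 13, 14])]
top4 [([214.0, 222.9], 1878, [195, 180, 42, 85])]
[0.42877381 0.19130291 0.1       ] [0.43223994 0.20465379 0.1       ] [0.4307862  0.18973655 0.        ]
```

The small look-alike probe fell over by itself between t=3 s and t=8 s, while I was at the jig. It now leans on the rest and lightly touches my probe's collar. My probe is pivoting in the grip as intended, so I'll finish the pivot.

>>> {"name": "move_arm", "arguments": {
  "rows": [0.8,0,-3,0,1,0,-3,0,1,0,-3,0,1,0,-3,0,1,0,-3,0,1,0,-2,0,0,0,0,0,0,0,0,0]
}}

```text
clock: 17.45
ee_pos: [0.474, 0.1946, 0.1322]
ee_rot: [-0.022, 0.699, 0.018, 0.715]
wrist_force: [2.3, -0.1, 2.2]
opening: 0.0215
```

```bash
python3 st.py .4745 .1962 .128;python3 - <<'E'
from plant import manip
import cv2,numpy as np
from h import *
c=manip.capture("side"); np.savez("pics/side5.npz",**c);x,y,w,h=270,95,80,80
cv2.imwrite("pics/crop5.png",cv2.convertScaleAbs(cv2.resize(c["image"][y:y+h,x:x+w],(560,560),interpolation=cv2.INTER_CUBIC),alpha=1.5))
E
```

```text
t 17.45 ee [0.474  0.1946 0.1322] headY 93.3 xax [ 0.023 -0.005 -1.   ] F [ 2.32 -0.09  2.24] op 21.5
F tool [-2.19 -0.24  2.36]
shift to tgt [4.2 1.6 0.5]
```

View pics/crop5.png

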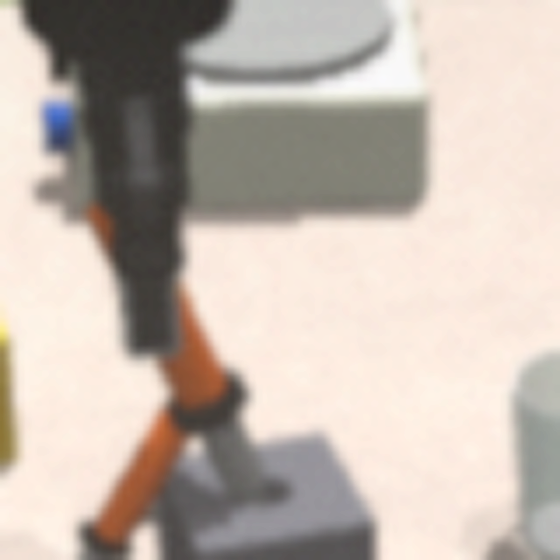

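```bash
cat > tilt.py <<'E'
import sys
from h import *
from plant import manip
from scipy.spatial.transform import Rotation as R
def tilt(c,pix,back=.019):
    s=manip.read_state();M=R.from_quat(s["ee_rot"]).as_matrix();g=np.array(s["ee_pos"])-back*M[:,0];n=M[:,1]
    print("grasp",g.round(4),"px",proj(c,g).round(1))
    for u in pix:
        o,d=ray(c,u);p=o+d*((g-o)@n)/(d@n);v=p-g
        print(u,"pt",p.round(4),"dist mm",(np.linalg.norm(v)*1000).round(1),"tilt",np.arctan2(v@M[:,2],-v[2]).round(3))
E
python3 - <<'E'
from tilt import *
c=load("side5")
f=lambda u,v:(270+u/7,95+v/7)
tilt(c,[f(208,402),f(232,450),f(262,490),f(98,213),f(200,370)])
E
```

```text
grasp [0.4736 0.1946 0.1512] px [290.3 136.4]
(299.7142857142857, 152.42857142857144) pt [0.4966 0.1956 0.1017] dist mm 54.6 tilt 0.416
(303.14285714285717, 159.28571428571428) pt [0.5051 0.196  0.0798] dist mm 78.1 tilt 0.397
(307.42857142857144, 165.0) pt [0.5163 0.1965 0.061 ] dist mm 99.9 tilt 0.423
(284.0, 125.42857142857143) pt [0.4589 0.194  0.1839] dist mm 35.8 tilt -2.739
(298.57142857142856, 147.85714285714286) pt [0.494  0.1956 0.1158] dist mm 40.9 tilt 0.506
```

>>> {"name": "move_arm", "arguments": {
  "rows": [0,0,0,0,0,0,0,0,-5,0,-2,0,-10,0,-4,0,-20,0,-8,0,-40,0,0,0,-40,0,0,0,0,0,0,0],
  "grip_force": 70
}}

```text
clock: 18.5
ee_pos: [0.4488, 0.1925, 0.2423]
ee_rot: [-0.024, 0.708, 0.016, 0.706]
wrist_force: [-0.4, -0.1, -1.5]
opening: 0.0202
```

```bash
python3 - <<'E'
import numpy as np
from scipy.spatial.transform import Rotation as R
n=R.from_euler("z",.065).apply([-np.sin(.4),0,np.cos(.4)])
s=np.array([.541,-.212,.0959]);g=s+n*.112;print("n",n.round(3),"grasp",g.round(4),"TCP touch",(g-[0,0,.019]).round(4))
E
python3 st.py .497 -.212 .24
python3 - <<'E'
from plant import manip
from tilt import *
c=manip.capture("side");np.savez("pics/side6.npz",**c);tilt(c,[])
b=(240,60,110,110);x,y,w,h=b
cv2.imwrite("pics/crop6.png",cv2.convertScaleAbs(cv2.resize(c["image"][y:y+h,x:x+w],(550,550),interpolation=cv2.INTER_CUBIC),alpha=1.5))
E
```

```text
n [-0.389 -0.025  0.921] grasp [ 0.4975 -0.2148  0.1991] TCP touch [ 0.4975 -0.2148  0.1801]
t 18.5 ee [0.4488 0.1925 0.2423] headY 93.3 xax [-0.003 -0.011 -1.   ] F [-0.38 -0.09 -1.47] op 20.2
F tool [ 1.47 -0.05 -0.38]
shift to tgt [   6.8 -406.5   24.8]
grasp [0.4479 0.1924 0.2586] px [278.   98.6]
```

View pics/crop6.png

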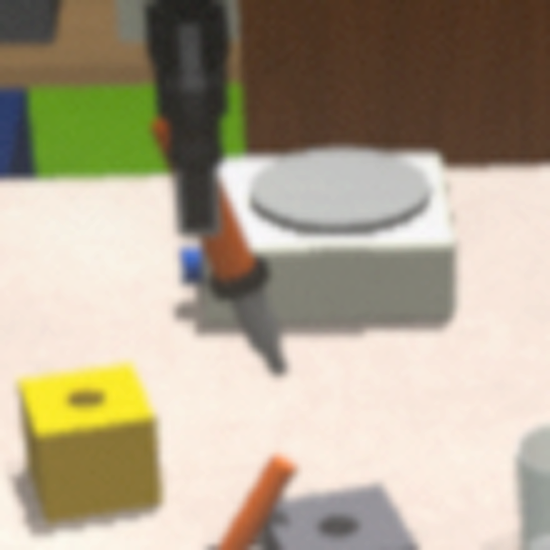

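The probe is free of the rest, tilted in the grip; its tip is at about (296,133.6) px and its collar at (288,115.6) px.

```bash
python3 - <<'E'
from tilt import *
c=load("side6");f=lambda u,v:(240+u/5,60+v/5)
tilt(c,[f(240,279),f(281,369),f(160,132),f(262,325)])
E
```

```text
grasp [0.4479 0.1924 0.2586] px [278.   98.6]
(288.0, 115.8) pt [0.4703 0.1931 0.211 ] dist mm 52.6 tilt 0.446
(296.2, 133.8) pt [0.4891 0.1936 0.159 ] dist mm 107.8 tilt 0.399
(272.0, 86.4) pt [0.4353 0.1921 0.2907] dist mm 34.5 tilt -2.762
(292.4, 125.0) pt [0.4803 0.1934 0.1847] dist mm 80.7 tilt 0.42
```

>>> {"name": "move_arm", "arguments": {
  "rows": [-2,-40,2,0,-2,-58,4,0,0,-58,4,0,0,-58,4,0,0,-58,4,0,0,-58,4,0,0,-40,3,0,0,0,0,0]
}}

```text
clock: 19.55
ee_pos: [0.4805, -0.1827, 0.221]
ee_rot: [-0.021, 0.726, 0.022, 0.687]
wrist_force: [0.7, 1.1, -1.4]
opening: 0.0203
```

```bash
python3 st.py .4975 -.2148 .21
```

```text
t 19.55 ee [ 0.4805 -0.1827  0.221 ] headY 93.49 xax [-0.055  0.    -0.998] F [ 0.74  1.12 -1.41] op 20.3
F tool [1.37 1.07 0.88]
shift to tgt [ 10.  -33.1  15.6]
```

>>> {"name": "move_arm", "arguments": {
  "rows": [0,-6,3,0,0,-8,3,0,0,-8,3,0,0,-7,3,0,1,-3,2,0,0,0,0,0,0,0,0,0,0,0,0,0]
}}

```text
clock: 20.55
ee_pos: [0.4958, -0.2117, 0.2151]
ee_rot: [-0.021, 0.728, 0.025, 0.685]
wrist_force: [0.5, 0.1, -2.3]
opening: 0.0204
```

```bash
python3 st.py .4975 -.2148 .21
python3 - <<'E'
from plant import manip
from tilt import *
out=[]
for n,b in(("side",(280,180,100,100)),("top",(360,160,100,100))):
    c=manip.capture(n);np.savez(f"pics/{n}7.npz",**c);x,y,w,h=b
    out.append(cv2.resize(c["image"][y:y+h,x:x+w],(400,400),interpolation=cv2.INTER_CUBIC))
cv2.imwrite("pics/crop7.png",cv2.convertScaleAbs(np.hstack(out),alpha=1.4))
E
```

```text
t 20.55 ee [ 0.4958 -0.2117  0.2151] headY 93.71 xax [-0.061  0.004 -0.998] F [ 0.5   0.13 -2.28] op 20.4
F tool [2.24 0.08 0.64]
shift to tgt [ 5.  -3.3  1.8]
```

View pics/crop7.png

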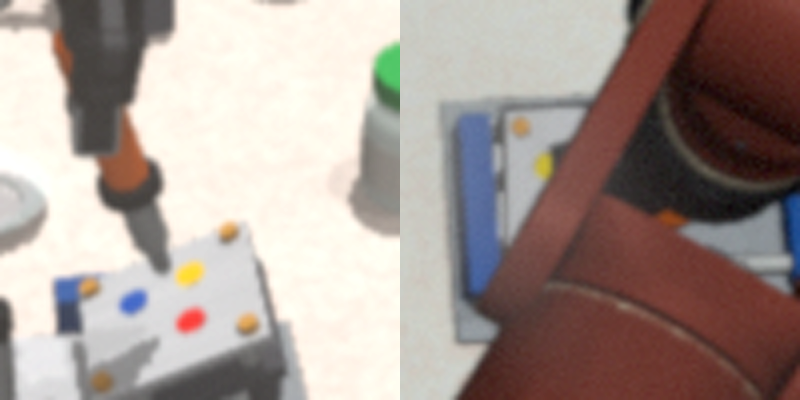

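```bash
python3 - <<'E'
from tilt import *
c=load("side7");f=lambda u,v:(280+u/4,180+v/4)
tilt(c,[f(129,186),f(161,268),f(147,235),f(60,48)])
x,y=303,218
print(c["image"][y:y+34,x:x+26,2][::2])
s=np.array([.541,-.212,.0959]);print("red exp px",proj(c,s), blobs(c,(280,180,100,100),(0,150,80),(5,255,255)))
E
```

```text
grasp [ 0.4969 -0.2118  0.2341] px [302.6 205.2]
(312.25, 226.5) pt [ 0.5136 -0.2103  0.1823] dist mm 54.4 tilt 0.367
(320.25, 247.0) pt [ 0.5285 -0.2089  0.1288] dist mm 109.9 tilt 0.347
(316.75, 238.75) pt [ 0.5218 -0.2095  0.1509] dist mm 86.9 tilt 0.346
(295.0, 192.0) pt [ 0.4843 -0.2128  0.2647] dist mm 33.1 tilt -2.699
[[ 84  77  76  76  78  87  98 108 109 112 119 124 138 159 176 184 188 189
  188 189 189 190 189 190 190 190]
 [157 122 101 100 103 105 106 109 110 111 115 119 118 109  96 117 150 180
  189 189 189 189 189 190 190 189]
 [182 154 109  98 102 105 107 109 109 111 114 118 118 110  73  62  95 148
  180 188 189 188 188 188 189 190]
 [171 122  83  89  98 103 106 107 108 110 113 113 107  90  66  55  69 117
  171 188 190 190 190 189 189 189]
 [167 106  62  63  80  93  99 102 103 102  98  85  68  57  55  52  63 107
  165 186 190 190 189 188 188 189]
 [174 128  75  52  54  57  60  64  62  60  58  55  52  52  53  62  97 145
  179 189 190 190 190 189 189 190]
 [187 169 121  72  55  50  52  51  50  51  50  51  51  53  60  87 137 177
  189 189 189 190 189 189 190 189]
 [188 187 
[... 460 characters left out ...]
187 169 122  84  74  76  78  78  80  85
  113 158 179 185 182 176 170 161]
 [189 189 190 190 189 190 189 190 189 183 165 137 102  82  76  77  78  82
  110 151 159 161 160 159 158 157]
 [189 190 190 189 189 189 189 189 189 187 183 180 166 138  96  75  73  75
   88 122 152 158 158 159 161 161]
 [189 189 190 189 188 186 185 182 174 169 160 162 160 153 132  94  75  74
   80 110 149 163 172 179 183 186]
 [147 141 147 155 160 160 163 160 158 158 158 159 158 157 155 141 124 113
  120 142 162 181 189 191 190 189]
 [146 136 148 154 156 156 157 157 158 159 159 158 158 158 157 156 155 155
  155 157 163 176 184 185 180 169]]
red exp px [326.73331204 260.23918039] [([327.4, 259.6], 17, [325, 258, 6, 4])]
```

>>> {"name": "move_arm", "arguments": {
  "rows": [4,-1,2,0,5,-1,2,0,5,-1,3,0,5,-1,3,0,4,0,2,0,1,0,0,0,0,0,0,0,0,0,0,0]
}}

```text
clock: 21.65
ee_pos: [0.5071, -0.2148, 0.1881]
ee_rot: [-0.021, 0.728, 0.025, 0.684]
wrist_force: [0.6, 0.3, -1.6]
opening: 0.0203
```

```bash
python3 st.py .5063 -.2147 .1901
cat > look.py <<'E'
import sys
from plant import manip
from tilt import *
n=sys.argv[1];c=manip.capture("side");np.savez(f"pics/side{n}.npz",**c)
r=blobs(c,(280,180,100,100),(0,150,80),(5,255,255),3);print("red",r)
# probe shank: dark, low-saturation pixels below collar -> tip pixel & axis
s=manip.read_state();M=R.from_quat(s["ee_rot"]).as_matrix();g=np.array(s["ee_pos"])-.019*M[:,0]
for th in (.3,.35,.4,.45):
    a=-np.cos(th)*-M[:,0]+np.sin(th)*M[:,2]
    print("th rel tool",th,"tip px pred",proj(c,g+.110*a).round(1),"collar",proj(c,g+.051*a).round(1))
print("tool pitch",np.arctan2(M[0,0],-M[2,0]).round(3))
x,y,w,h=295,210,60,60
cv2.imwrite(f"pics/crop{n}.png",cv2.convertScaleAbs(cv2.resize(c["image"][y:y+h,x:x+w],(540,540),interpolation=cv2.INTER_CUBIC),alpha=1.4))
E
python3 look.py 8
```

```text
t 21.65 ee [ 0.5071 -0.2148  0.1881] headY 93.72 xax [-0.062  0.005 -0.998] F [ 0.62  0.33 -1.58] op 20.3
F tool [1.54 0.27 0.74]
shift to tgt [-1.9  0.2 -0.9]
red [([328.1, 259.6], 11, [326, 258, 5, 4])]
th rel tool 0.3 tip px pred [323.3 258.9] collar [316.  237.6]
th rel tool 0.35 tip px pred [325.9 258.1] collar [317.3 237.2]
th rel tool 0.4 tip px pred [328.6 257.3] collar [318.5 236.8]
th rel tool 0.45 tip px pred [331.2 256.3] collar [319.8 236.3]
tool pitch -0.062
```

View pics/crop8.png

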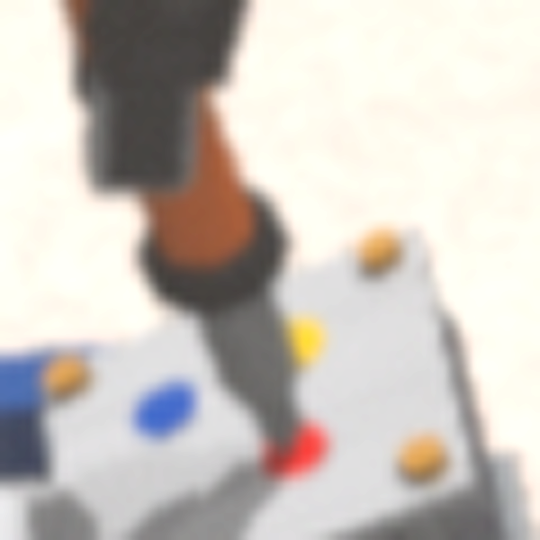

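```bash
cat > ax.py <<'E'
import sys
from tilt import *
from scipy.optimize import least_squares
# axis from orange handle edges + shank edges: points on silhouettes, direction from line fits
def edges(n,rows=None):
    c=load(n);I=c["image"].astype(float);hsv=cv2.cvtColor(c["image"],cv2.COLOR_BGR2HSV)
    m=cv2.inRange(hsv,(3,110,40),(20,255,255));m[:,:285]=0;m[:,335:]=0;m[:170]=0
    for y in range(175,245):
        xs=np.flatnonzero(m[y]); 
        if len(xs): print(y,xs.min(),xs.max(),len(xs),end=" | ")
    print()
    return c
E
python3 - <<'E'
from ax import *
for n in("side7","side8"): print(n);edges(n)
E
```

```text
side7
188 294 294 1 | 189 294 295 2 | 190 294 295 2 | 191 294 295 2 | 192 294 296 3 | 193 294 297 4 | 194 295 297 3 | 195 295 297 3 | 196 296 297 2 | 197 296 297 2 | 210 311 311 1 | 211 311 311 1 | 212 311 312 2 | 213 311 312 2 | 214 310 313 4 | 215 310 313 4 | 216 310 313 4 | 217 310 314 5 | 218 310 314 5 | 219 308 315 8 | 220 305 316 12 | 221 306 316 11 | 222 306 316 11 | 223 306 316 11 | 224 306 316 11 | 225 307 315 9 | 226 307 314 8 | 227 309 312 4 | 
side8
202 301 302 2 | 203 301 302 2 | 204 301 302 2 | 205 301 303 3 | 206 301 303 3 | 207 302 304 3 | 208 302 304 3 | 209 303 304 2 | 210 303 304 2 | 223 317 318 2 | 224 317 318 2 | 225 317 318 2 | 226 317 319 3 | 227 317 319 3 | 228 317 320 4 | 229 317 320 4 | 230 316 320 5 | 231 315 321 7 | 232 312 322 11 | 233 312 322 11 | 234 312 322 11 | 235 312 322 11 | 236 312 322 11 | 237 313 321 9 | 238 314 320 7 | 239 316 318 3 |
```

```bash
cat > sil.py <<'E'
from tilt import *
def sil(c,g,M,ths,rowsL,rowsR,r=.011):
    o=c["extrinsics"][:3,3]
    for th in ths:
        a=np.cos(th)*M[:,0]+np.sin(th)*M[:,2]      # towards the tip
        out=[]
        for sgn,rows in((-1,rowsL),(1,rowsR)):
            P=[]
            for t in(-.035,.045):
                p=g+t*a;w=np.cross(a,p-o);w/=np.linalg.norm(w)
                q=[proj(c,p+k*r*w) for k in(-1,1)];P.append(min(q,key=lambda z:z[0]) if sgn<0 else max(q,key=lambda z:z[0]))
            k=(P[1][0]-P[0][0])/(P[1][1]-P[0][1]);out.append((round(k,3),[round(P[0][0]+k*(y-P[0][1]),1) for y in rows]))
        print("rel",th,"world",round(th+np.arctan2(M[0,0],-M[2,0]),3),"L",out[0],"R",out[1])
E
python3 - <<'E'
from sil import *
from plant import manip
s=manip.read_state();M=R.from_quat(s["ee_rot"]).as_matrix();g=np.array(s["ee_pos"])-.019*M[:,0]
c=load("side8");I=c["image"][:,:,2].astype(int)
sil(c,g,M,(.3,.35,.4,.45),(207,210,233,235),(224,228,231))
for y in(205,207,208,209,210,232,233,234): print(y,I[y,297:316])
for y in(224,226,228,230,231): print(y,I[y,313:326])
E
```

```text
rel 0.3 world 0.238 L (np.float64(0.352), [np.float64(299.0), np.float64(300.1), np.float64(308.2), np.float64(308.9)]) R (np.float64(0.331), [np.float64(317.6), np.float64(318.9), np.float64(319.9)])
rel 0.35 world 0.288 L (np.float64(0.426), [np.float64(298.1), np.float64(299.4), np.float64(309.1), np.float64(310.0)]) R (np.float64(0.403), [np.float64(318.2), np.float64(319.8), np.float64(321.0)])
rel 0.4 world 0.338 L (np.float64(0.502), [np.float64(297.1), np.float64(298.6), np.float64(310.1), np.float64(311.1)]) R (np.float64(0.478), [np.float64(318.9), np.float64(320.8), np.float64(322.2)])
rel 0.45 world 0.388 L (np.float64(0.582), [np.float64(296.0), np.float64(297.7), np.float64(311.1), np.float64(312.3)]) R (np.float64(0.558), [np.float64(319.6), np.float64(321.8), np.float64(323.5)])
205 [193 190 173 131 114 110  84  63  53  51  50  53  52  54  53  58  62  67
  69]
207 [193 191 182 152 113 100  99  87  63  50  51  49  51  52  52  53  55  58
  58]
208 [192 192 187 167 125  99  97  86  61  51  52  50  52  50  51  53  55  56
  55]
209 [192 193 191 178 141 105  94  82  60  51  51  50  50  50  49  51  56  56
  57]
210 [192 193 193 186 162 118  93  79  60  53  50  51  52  51  52  52  55  56
  57]
232 [192 193 192 191 192 192 192 189 180 174 171 172 163 136 103  96  99 102
 107]
233 [192 193 192 192 192 193 193 192 191 190 189 189 183 160 119 100 101 105
 108]
234 [192 192 190 191 192 193 193 192 193 193 193 192 190 174 129 102 102 105
 108]
224 [ 52  56  67  86 103 116 146 179 191 192 193 192 193]
226 [ 52  58  70  88 105 113 128 152 181 191 192 193 192]
228 [ 52  57  72  92 106 114 121 135 161 185 191 192 191]
230 [ 66  71  86 100 109 113 118 123 132 148 164 181 189]
231 [ 86  90 100 107 110 113 117 121 119 114 120 149 177]
```

The handle's edges show the probe leaning only about 0.27 rad in the world frame; it needs 0.40. The carriage's post is rigid in x, so I'll lift off and pivot the shank gently against the post's cap in the x direction only. That won't slide the carriage.

>>> {"name": "move_arm", "arguments": {
  "rows": [-8,0,0,0,-12,0,-4,0,-8,1,-10,0,0,2,-14,0,0,2,-14,0,0,2,-14,0,0,1,-8,0,0,0,0,0]
}}

```text
clock: 22.7
ee_pos: [0.4395, -0.2109, 0.2233]
ee_rot: [-0.021, 0.728, 0.025, 0.685]
wrist_force: [0.5, 0.5, -2.0]
opening: 0.0205
```

```bash
cat > tip.py <<'E'
import sys,numpy as np
from plant import manip
from scipy.spatial.transform import Rotation as R
th=float(sys.argv[1]);s=manip.read_state();M=R.from_quat(s["ee_rot"]).as_matrix();g=np.array(s["ee_pos"])-.019*M[:,0]
a=np.cos(th)*M[:,0]+np.sin(th)*M[:,2];t=g+.11*a
print("pitch",np.arctan2(M[0,0],-M[2,0]).round(3),"g",g.round(4),"tip",t.round(4))
if len(sys.argv)>4: print("tip shift tool mm",(M.T@(np.array(list(map(float,sys.argv[2:5])))-t)*1000).round(1))
E
python3 st.py; python3 tip.py .33 .4725 -.2045 .078
```

```text
t 22.7 ee [ 0.4395 -0.2109  0.2233] headY 93.68 xax [-0.061  0.004 -0.998] F [ 0.51  0.53 -2.05] op 20.5
F tool [2.01 0.48 0.67]
pitch -0.061 g [ 0.4406 -0.211   0.2422] tip [ 0.4698 -0.2083  0.1362]
tip shift tool mm [58.   3.2  6.4]
```

>>> {"name": "move_arm", "arguments": {
  "rows": [0,2,4,0,8,1,3,0,10,0,0,0,10,0,0,0,10,0,0,0,8,0,0,0,4,0,0,0,0,0,0,0],
  "grip_force": 25
}}

```text
clock: 23.7
ee_pos: [0.4435, -0.2065, 0.1675]
ee_rot: [-0.02, 0.729, 0.026, 0.684]
wrist_force: [-0.4, 0.7, -1.6]
opening: 0.0202
```

```bash
python3 st.py; python3 tip.py .33 .4725 -.2045 .078
```

```text
t 23.7 ee [ 0.4435 -0.2065  0.1675] headY 93.72 xax [-0.063  0.006 -0.998] F [-0.41  0.68 -1.65] op 20.2
F tool [ 1.67  0.68 -0.26]
pitch -0.063 g [ 0.4447 -0.2066  0.1865] tip [ 0.4736 -0.2037  0.0804]
tip shift tool mm [ 2.4 -0.8 -1. ]
```

>>> {"name": "move_arm", "arguments": {
  "rows": [0.5,0,-2.5,0,0.7,0,-3,0,0.8,0,-3,0,0.8,0,-3,0,0.8,0,-3,0,0.8,0,-2.5,0,0,0,0,0,0,0,0,0]
}}

```text
clock: 24.7
ee_pos: [0.4339, -0.2083, 0.1686]
ee_rot: [-0.022, 0.719, 0.024, 0.694]
wrist_force: [1.6, 0.3, -1.6]
opening: 0.0207
```

```bash
python3 st.py; python3 tip.py .33; cat > meas.py <<'E'
import sys
from sil import *
from plant import manip
def run(n):
    c=manip.capture("side");np.savez(f"pics/side{n}.npz",**c)
    s=manip.read_state();M=R.from_quat(s["ee_rot"]).as_matrix();g=np.array(s["ee_pos"])-.019*M[:,0]
    th=.4;u=proj(c,g);print("grasp px",u.round(1))
    I=c["image"].astype(float)
    sat=cv2.cvtColor(c["image"],cv2.COLOR_BGR2HSV);m=cv2.inRange(sat,(3,110,40),(20,255,255))
    y0=int(u[1]);x0=int(u[0]);L=[];Rr=[]
    for y in range(y0-20,y0+30):
        xs=np.flatnonzero(m[y,x0-20:x0+25])+x0-20
        if not len(xs):continue
        b=I[y,:,0] # blue channel: orange dark, background bright
        def cross(x,d):
            for k in range(8):
                a1,a2=b[x+d*k],b[x+d*(k+1)]
                if a1<110<=a2: return x+d*(k+(110-a1)/(a2-a1))
        l=cross(xs.min(),-1) if (y<y0-5 or y>y0+24) else None
        r=cross(xs.max(),1) if y>y0+5 else None
        if l:L.append((y,round(l,2)))
        if r:Rr.append((y,round(r,2)))
    print("L",L);print("R",Rr)
    sil(c,g,M,(.3,.35,.4,.45,.5,.55),(y0-10,y0+27),(y0+17,y0+24))
    print("red",blobs(c,(280,180,100,100),(0,150,80),(5,255,255),3))
if __name__=="__main__": run(sys.argv[1])
E
python3 meas.py 9
```

```text
t 24.7 ee [ 0.4339 -0.2083  0.1686] headY 93.72 xax [-0.035  0.002 -0.999] F [ 1.63  0.27 -1.65] op 20.7
F tool [1.59 0.16 1.7 ]
pitch -0.035 g [ 0.4346 -0.2084  0.1876] tip [ 0.4665 -0.2059  0.0823]
grasp px [269.6 225.4]
L [(213, np.float64(258.76)), (215, np.float64(259.55)), (216, np.float64(260.02)), (217, np.float64(260.57))]
R [(231, np.float64(280.85)), (232, np.float64(281.39)), (233, np.float64(281.88)), (234, np.float64(282.33)), (235, np.float64(282.89)), (236, np.float64(283.89)), (237, np.float64(288.3)), (238, np.float64(287.89)), (239, np.float64(287.72)), (240, np.float64(287.76)), (241, np.float64(288.02)), (242, np.float64(288.43)), (243, np.float64(288.71)), (244, np.float64(288.76)), (245, np.float64(288.51))]
rel 0.3 world 0.265 L (np.float64(0.464), [np.float64(258.2), np.float64(275.3)]) R (np.float64(0.441), [np.float64(283.4), np.float64(286.5)])
rel 0.35 world 0.315 L (np.float64(0.541), [np.float64(257.1), np.float64(277.2)]) R (np.float64(0.517), [np.float64(284.9), np.float64(288.5)])
rel 0.4 world 0.365 L (np.float64(0.621), [np.float64(256.1), np.float64(279.1)]) R (np.float64(0.596), [np.float64(286.4), np.float64(290.6)])
rel 0.45 world 0.415 L (np.float64(0.706), [np.float64(254.9), np.float64(281.0)]) R (np.float64(0.679), [np.float64(288.1), np.float64(292.8)])
rel 0.5 world 0.465 L (np.float64(0.796), [np.float64(253.7), np.float64(283.1)]) R (np.float64(0.768), [np.float64(289.9), np.float64(295.2)])
rel 0.55 world 0.515 L (np.float64(0.891), [np.float64(252.3), np.float64(285.3)]) R (np.float64(0.861), [np.float64(291.8), np.float64(297.8)])
red [([327.4, 259.6], 17, [325, 258, 6, 4])]
```

>>> {"name": "move_arm", "arguments": {
  "rows": [0.8,0,-4,0,0.8,0,-4,0,0.8,0,-4,0,0.8,0,-4,0,0.8,0,-4,0,0.8,0,-3,0,0,0,0,0,0,0,0,0]
}}

```text
clock: 25.75
ee_pos: [0.4262, -0.2118, 0.1714]
ee_rot: [-0.025, 0.701, 0.021, 0.712]
wrist_force: [2.4, -1.0, 0.1]
opening: 0.0206
```

```bash
python3 st.py; python3 tip.py .33;python3 meas.py 10
```

```text
t 25.75 ee [ 0.4262 -0.2118  0.1714] headY 93.66 xax [ 0.016 -0.005 -1.   ] F [ 2.41 -0.98  0.12] op 20.6
F tool [-0.08 -1.13  2.35]
pitch 0.016 g [ 0.4259 -0.2117  0.1904] tip [ 0.4632 -0.21    0.0869]
grasp px [264.8 225.5]
L []
R [(231, np.float64(276.76)), (232, np.float64(277.38)), (233, np.float64(277.88)), (234, np.float64(278.38)), (235, np.float64(278.8)), (236, np.float64(279.42)), (238, np.float64(287.38)), (239, np.float64(286.33)), (240, np.float64(285.7)), (241, np.float64(285.35)), (242, np.float64(285.33)), (243, np.float64(285.4)), (244, np.float64(285.35)), (245, np.float64(285.02))]
rel 0.3 world 0.316 L (np.float64(0.546), [np.float64(252.2), np.float64(272.4)]) R (np.float64(0.522), [np.float64(280.2), np.float64(283.8)])
rel 0.35 world 0.366 L (np.float64(0.626), [np.float64(251.1), np.float64(274.2)]) R (np.float64(0.601), [np.float64(281.7), np.float64(285.9)])
rel 0.4 world 0.416 L (np.float64(0.71), [np.float64(249.9), np.float64(276.2)]) R (np.float64(0.684), [np.float64(283.3), np.float64(288.1)])
rel 0.45 world 0.466 L (np.float64(0.799), [np.float64(248.7), np.float64(278.2)]) R (np.float64(0.771), [np.float64(285.1), np.float64(290.5)])
rel 0.5 world 0.516 L (np.float64(0.894), [np.float64(247.3), np.float64(280.4)]) R (np.float64(0.864), [np.float64(287.0), np.float64(293.0)])
rel 0.55 world 0.566 L (np.float64(0.996), [np.float64(245.8), np.float64(282.6)]) R (np.float64(0.964), [np.float64(289.0), np.float64(295.8)])
red [([327.4, 259.6], 17, [325, 258, 6, 4])]
```

>>> {"name": "move_arm", "arguments": {
  "rows": [0.5,2,5,0,0.5,4,2,0,0.5,2,-3,0,0.5,0,-4,0,0.5,0,-4,0,0.5,0,-4,0,0.5,0,-4,0,0,0,0,0]
}}

```text
clock: 26.8
ee_pos: [0.4237, -0.2032, 0.1707]
ee_rot: [-0.026, 0.69, 0.02, 0.723]
wrist_force: [3.1, -0.3, -0.0]
opening: 0.0202
```

```bash
python3 st.py; python3 tip.py .33;python3 meas.py 11
```

```text
t 26.8 ee [ 0.4237 -0.2032  0.1707] headY 93.7 xax [ 0.048 -0.006 -0.999] F [ 3.08 -0.3  -0.02] op 20.2
F tool [ 0.17 -0.49  3.05]
pitch 0.048 g [ 0.4228 -0.2031  0.1897] tip [ 0.4633 -0.2014  0.0874]
grasp px [263.2 222.9]
L []
R [(228, np.float64(275.38)), (229, np.float64(275.9)), (230, np.float64(276.57)), (231, np.float64(277.1)), (232, np.float64(277.8)), (233, np.float64(278.46)), (234, np.float64(280.2)), (235, np.float64(282.16)), (236, np.float64(283.76)), (238, np.float64(287.5)), (239, np.float64(286.5)), (240, np.float64(285.64)), (241, np.float64(284.64)), (242, np.float64(284.12))]
rel 0.3 world 0.347 L (np.float64(0.594), [np.float64(249.8), np.float64(271.7)]) R (np.float64(0.57), [np.float64(279.2), np.float64(283.2)])
rel 0.35 world 0.397 L (np.float64(0.676), [np.float64(248.6), np.float64(273.6)]) R (np.float64(0.651), [np.float64(280.8), np.float64(285.3)])
rel 0.4 world 0.447 L (np.float64(0.762), [np.float64(247.4), np.float64(275.6)]) R (np.float64(0.736), [np.float64(282.4), np.float64(287.6)])
rel 0.45 world 0.497 L (np.float64(0.854), [np.float64(246.0), np.float64(277.6)]) R (np.float64(0.826), [np.float64(284.2), np.float64(290.0)])
rel 0.5 world 0.547 L (np.float64(0.953), [np.float64(244.5), np.float64(279.8)]) R (np.float64(0.922), [np.float64(286.1), np.float64(292.6)])
rel 0.55 world 0.597 L (np.float64(1.059), [np.float64(242.9), np.float64(282.1)]) R (np.float64(1.027), [np.float64(288.2), np.float64(295.4)])
red [([327.2, 259.6], 16, [325, 258, 5, 4])]
```

>>> {"name": "move_arm", "arguments": {
  "rows": [0.5,0,-4,0,0.5,0,-4,0,0.5,0,-4,0,0.5,0,-4,0,0.5,0,-4,0,0,0,0,0,0,0,4,0,0,0,4,0]
}}

```text
clock: 27.85
ee_pos: [0.4229, -0.2032, 0.1746]
ee_rot: [-0.026, 0.677, 0.02, 0.735]
wrist_force: [-0.6, 0.5, -1.6]
opening: 0.0205
```

```bash
python3 st.py; python3 tip.py .33;python3 meas.py 12|head -6
```

```text
t 27.85 ee [ 0.4229 -0.2032  0.1746] headY 93.7 xax [ 0.083 -0.006 -0.997] F [-0.58  0.48 -1.6 ] op 20.5
F tool [ 1.55  0.54 -0.68]
pitch 0.083 g [ 0.4214 -0.2031  0.1935] tip [ 0.4655 -0.2014  0.0928]
grasp px [262.5 221.3]
L []
R [(227, np.float64(275.0)), (228, np.float64(275.8)), (229, np.float64(276.42)), (230, np.float64(276.98)), (231, np.float64(277.85)), (232, np.float64(279.33)), (233, np.float64(281.73)), (234, np.float64(282.78)), (235, np.float64(283.8)), (240, np.float64(284.94))]
rel 0.3 world 0.384 L (np.float64(0.651), [np.float64(248.6), np.float64(272.7)]) R (np.float64(0.627), [np.float64(280.0), np.float64(284.4)])
rel 0.35 world 0.434 L (np.float64(0.736), [np.float64(247.5), np.float64(274.7)]) R (np.float64(0.71), [np.float64(281.7), np.float64(286.6)])
rel 0.4 world 0.484 L (np.float64(0.826), [np.float64(246.2), np.float64(276.8)]) R (np.float64(0.798), [np.float64(283.5), np.float64(289.0)])
```

>>> {"name": "move_arm", "arguments": {
  "rows": [-8,0,2,0,-12,0,2,0,-12,0,4,0,0,-1,10,0,0,-3,13,0,1,-3,14,0,1,-3,14,0,0,0,0,0],
  "grip_force": 70
}}

```text
clock: 28.9
ee_pos: [0.4841, -0.2093, 0.2107]
ee_rot: [-0.026, 0.678, 0.02, 0.735]
wrist_force: [-0.9, 0.5, -1.1]
opening: 0.0206
```

```bash
python3 st.py; python3 tip.py .33 .5364 -.2112 .1027;python3 meas.py 13
```

```text
t 28.9 ee [ 0.4841 -0.2093  0.2107] headY 93.74 xax [ 0.081 -0.005 -0.997] F [-0.9   0.47 -1.1 ] op 20.6
F tool [ 1.02  0.54 -0.96]
pitch 0.081 g [ 0.4826 -0.2092  0.2296] tip [ 0.5265 -0.2075  0.1288]
tip shift tool mm [26.8 -4.1  7.5]
grasp px [294.4 206.7]
L [(194, np.float64(281.89)), (195, np.float64(282.26)), (196, np.float64(282.85)), (197, np.float64(283.47))]
R [(212, np.float64(306.58)), (213, np.float64(307.1)), (214, np.float64(307.61)), (215, np.float64(308.43)), (216, np.float64(309.04)), (217, np.float64(309.58)), (218, np.float64(310.53)), (219, np.float64(312.41)), (220, np.float64(314.23)), (221, np.float64(315.07)), (222, np.float64(315.57)), (223, np.float64(316.04)), (224, np.float64(316.27)), (225, np.float64(316.22)), (226, np.float64(316.0)), (227, np.float64(315.61))]
rel 0.3 world 0.381 L (np.float64(0.577), [np.float64(281.2), np.float64(302.6)]) R (np.float64(0.553), [np.float64(310.4), np.float64(314.3)])
rel 0.35 world 0.431 L (np.float64(0.658), [np.float64(280.1), np.float64(304.4)]) R (np.float64(0.633), [np.float64(312.0), np.float64(316.4)])
rel 0.4 world 0.481 L (np.float64(0.744), [np.float64(278.9), np.float64(306.4)]) R (np.float64(0.718), [np.float64(313.6), np.float64(318.7)])
rel 0.45 world 0.531 L (np.float64(0.836), [np.float64(277.5), np.float64(308.5)]) R (np.float64(0.808), [np.float64(315.4), np.float64(321.1)])
rel 0.5 world 0.581 L (np.float64(0.935), [np.float64(276.1), np.float64(310.7)]) R (np.float64(0.905), [np.float64(317.4), np.float64(323.7)])
rel 0.55 world 0.631 L (np.float64(1.042), [np.float64(274.5), np.float64(313.0)]) R (np.float64(1.01), [np.float64(319.6), np.float64(326.6)])
red [([327.4, 259.6], 17, [325, 258, 6, 4])]
```

>>> {"name": "move_arm", "arguments": {
  "rows": [4,-1,1,0,6,-1,2,0,6,-1,2,0,6,-1,1,0,4,0,1,0,1,0,0,0,0,0,0,0,0,0,0,0]
}}

```text
clock: 29.95
ee_pos: [0.4925, -0.2129, 0.1814]
ee_rot: [-0.025, 0.678, 0.02, 0.734]
wrist_force: [-0.3, -1.2, -1.8]
opening: 0.0206
```

```bash
python3 st.py; python3 tip.py .325 .5364 -.2112 .1027;python3 - <<'E'
from plant import manip
from h import *
c=manip.capture("side");np.savez("pics/side14.npz",**c)
x,y,w,h=290,205,60,60
cv2.imwrite("pics/crop14.png",cv2.convertScaleAbs(cv2.resize(c["image"][y:y+h,x:x+w],(600,600),interpolation=cv2.INTER_CUBIC),alpha=1.4))
print(blobs(c,(280,180,100,100),(0,150,80),(5,255,255),3))
E
```

```text
t 29.95 ee [ 0.4925 -0.2129  0.1814] headY 93.7 xax [ 0.079 -0.005 -0.997] F [-0.26 -1.23 -1.78] op 20.6
F tool [ 1.75 -1.2  -0.48]
pitch 0.079 g [ 0.491  -0.2128  0.2004] tip [ 0.5342 -0.211   0.0992]
tip shift tool mm [-3.3 -0.4  2.5]
[([327.6, 259.6], 15, [325, 258, 6, 4])]
```

View pics/crop14.png

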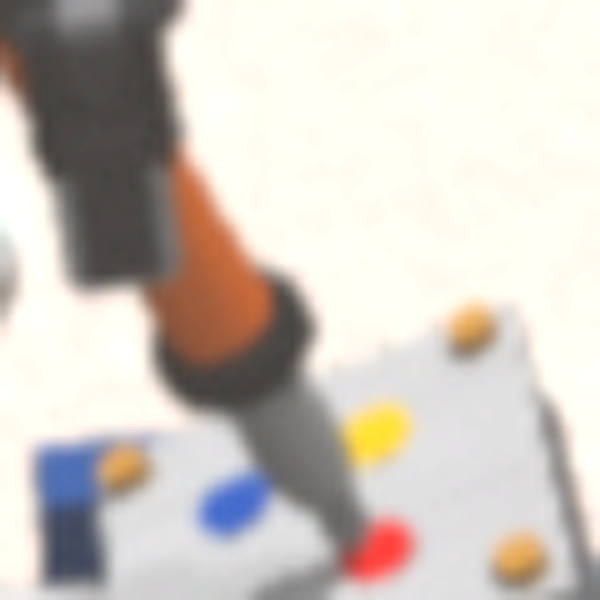

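The tip is at about (325.2,260), just left of the red dot's centre at (327.7,259.7) and some 6 mm above the plate. I'll nudge it +x and +y, then press along the plate's normal.

>>> {"name": "move_arm", "arguments": {
  "rows": [0,2,1.2,0,0,1.5,1.2,0,1.5,0,0.5,0,1.9,0,0.6,0,1.9,0,0.6,0,1.9,0,0.6,0,0,0,0,0,0,0,0,0]
}}

```text
clock: 31.0
ee_pos: [0.4981, -0.209, 0.1755]
ee_rot: [-0.026, 0.678, 0.02, 0.734]
wrist_force: [-1.4, 0.7, 0.6]
opening: 0.0203
```

```bash
cat > pr.py <<'E'
from h import *
from plant import manip
n=np.array([-.389,-.025,.921]);F=[]
for i in range(3): 
    c=manip.capture("side");F.append(manip.read_state()["wrist_force"])
print("F.n each",(np.array(F)@n).round(2),"F mean",np.mean(F,0).round(2))
for k,lo,hi in(("red",(0,150,80),(5,255,255)),("blue",(105,120,60),(125,255,255)),("yel",(20,120,80),(33,255,255))):print(k,blobs(c,(285,238,70,40),lo,hi,6))
E
python3 st.py; python3 tip.py .325;python3 pr.py
```

```text
t 31.0 ee [ 0.4981 -0.209   0.1755] headY 93.72 xax [ 0.08  -0.005 -0.997] F [-1.43  0.67  0.58] op 20.3
F tool [-0.69  0.76 -1.33]
pitch 0.08 g [ 0.4966 -0.2089  0.1945] tip [ 0.5399 -0.2071  0.0933]
F.n each [0.66 1.59 1.51] F mean [-1.67  0.45  0.67]
red [([328.2, 261.2], 13, [326, 259, 5, 5])]
blue [([296.8, 252.2], 19, [295, 250, 5, 5]), ([313.6, 256.4], 17, [311, 255, 6, 4])]
yel [([328.6, 248.9], 15, [327, 247, 4, 5])]
```

```bash
python3 - <<'E'
from plant import manip
from h import *
c=manip.capture("side");np.savez("pics/side15.npz",**c)
x,y,w,h=305,235,40,40
cv2.imwrite("pics/crop15.png",cv2.convertScaleAbs(cv2.resize(c["image"][y:y+h,x:x+w],(600,600),interpolation=cv2.INTER_CUBIC),alpha=1.4))
# unpressed home-position outlines of dots from side13 for comparison
d=load("side13")
for k,lo,hi in(("red",(0,150,80),(5,255,255)),("blue",(105,120,60),(125,255,255)),("yel",(20,120,80),(33,255,255))):print(k,blobs(d,(285,238,70,40),lo,hi,6))
n=np.array([-.389,-.025,.921]);s=np.array([.541,-.212,.0959])
print("px per 5mm sink",(proj(c,s-.005*n)-proj(c,s)).round(2),"per mm plate x",(proj(c,s+.001*np.array([.919,.06,.389]))-proj(c,s)).round(2),"per mm y",(proj(c,s+[0,.001,0])-proj(c,s)).round(2))
E
```

```text
red [([327.4, 259.6], 17, [325, 258, 6, 4])]
blue [([296.4, 252.7], 16, [295, 251, 4, 5]), ([312.9, 255.2], 17, [311, 253, 5, 5])]
yel [([326.9, 248.1], 25, [324, 246, 7, 5])]
px per 5mm sink [0.97 1.61] per mm plate x [ 0.46 -0.19] per mm y [-0.03 -0.35]
```

View pics/crop15.png

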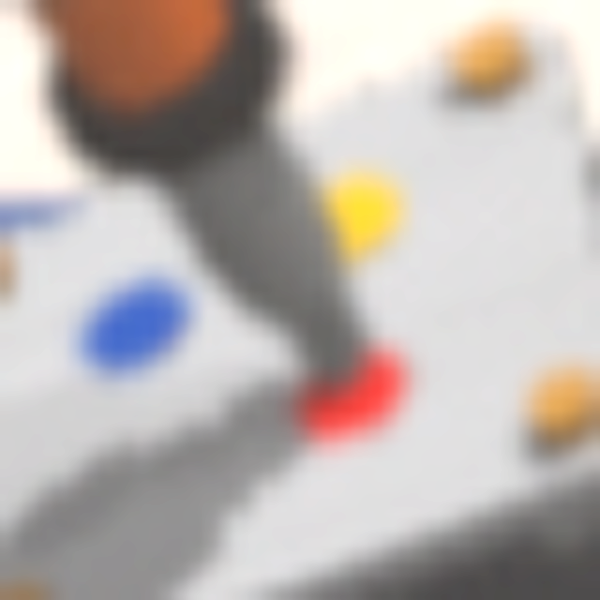

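The tip's end is on the red dot but off its centre, by about +2.8 mm along the plate's x and −4.4 mm in y. I'll lift, shift and press again.

>>> {"name": "move_arm", "arguments": {
  "rows": [-4,0,-1.3,0,-4,-2,0,0,0,-2,1.5,0,0,-0.5,1,0,2.5,0,0.8,0,2.5,0,0.8,0,2.5,0,0.8,0,0,0,0,0]
}}

```text
clock: 32.2
ee_pos: [0.5024, -0.2137, 0.1762]
ee_rot: [-0.026, 0.678, 0.02, 0.734]
wrist_force: [-0.5, -0.1, 2.0]
opening: 0.0204
```

```bash
cat >> pr.py <<'E'
I=c["image"];print(I[254:268,320:334].tolist() and (I[254:268,318:336,2].astype(int)-I[254:268,318:336,1]))
E
python3 st.py; python3 tip.py .325;python3 pr.py
```

```text
t 32.2 ee [ 0.5024 -0.2137  0.1762] headY 93.71 xax [ 0.08  -0.005 -0.997] F [-0.51 -0.11  2.02] op 20.4
F tool [-2.06 -0.09 -0.35]
pitch 0.08 g [ 0.5009 -0.2136  0.1951] tip [ 0.5442 -0.2119  0.094 ]
F.n each [1.89 1.32 1.84] F mean [-1.2   0.23  1.32]
red []
blue [([297.1, 252.3], 22, [295, 250, 6, 6]), ([313.8, 256.4], 16, [312, 255, 5, 4])]
yel [([329.3, 248.4], 7, [328, 247, 3, 4])]
[[-2  1  1  1  1  2  1  1  2  1  1  1  0  1  1  1  0  1]
 [-2  0  0  1  1  1  1  1  1  1  1  1  1  1  0  0  1  1]
 [-2  1  1  1  1  0  1  2  0  0  2  1  1  1  1  1  1  0]
 [-1  0  1  1  0  0  1  1  2  2  2  1  1  0  1  0  0  1]
 [ 0  1  1  0  1  1  1  4 10  6  2  1  1  0  0  0  1  1]
 [ 1  0  1  0 -1  0  5 17 35 22  5  2  2  3  4  2  1  1]
 [ 0  1  0  0  0  1 10 39 65 45 16  8 11 17 15  4  1  1]
 [ 1  1  0  2  1  2 14 47 71 58 37 29 39 40 19  5  1  1]
 [ 1  1  1  1  0  3 13 47 64 63 61 64 56 41 13  3  0  1]
 [ 0  0  1  1  1  2 10 35 56 63 66 66 46 21  6  1  0  1]
 [ 1  0  1  0  1  1  4 18 32 41 39 30 18  7  2  1  1  1]
 [-1  0  0  1  1  1  2  5 10 13 13  7  3  1  1  1  1  1]
 [ 1  1  1  1  1  0  1  1  2  2  2  1  0  1  1  1  1  0]
 [ 1  1  1  1  1  1  1  1  1  1  0  0  0  0  1  1  1  1]]
```

>>> {"name": "move_arm", "arguments": {
  "rows": [-3,0,-1,0,-3,-1,-1.5,0,0.4,-1.2,-0.8,0,2,0,0.7,0,2.5,0,0.8,0,2.5,0,0.8,0,2,0,0.7,0,0,0,0,0]
}}

```text
clock: 33.35
ee_pos: [0.5024, -0.2161, 0.1731]
ee_rot: [-0.026, 0.678, 0.02, 0.734]
wrist_force: [-2.9, 1.4, 2.7]
opening: 0.0205
```

```bash
python3 st.py; python3 tip.py .325;python3 pr.py
```

```text
t 33.35 ee [ 0.5024 -0.2161  0.1731] headY 93.71 xax [ 0.08  -0.005 -0.997] F [-2.88  1.36  2.74] op 20.5
F tool [-2.97  1.52 -2.56]
pitch 0.08 g [ 0.5009 -0.216   0.1921] tip [ 0.5442 -0.2142  0.091 ]
F.n each [4.31 2.69 3.85] F mean [-2.37  0.71  2.95]
red []
blue [([297.9, 252.0], 27, [295, 250, 8, 5]), ([314.2, 257.6], 16, [312, 256, 5, 4])]
yel [([329.5, 249.5], 12, [328, 248, 4, 4])]
[[-1  0  0  1  1  1  1  1  1  1  1  1  1  1  0  0  1  1]
 [-3  1  1  1  1  2  2  2  1  1  0  1  1  1  1  1  0  0]
 [-7 -2  2  0  0  2  2  2  2  2  1  1  0  1  1  1  1  1]
 [-7 -1  1  0  1  1  2  1  0  1  1  0  1  1  1  1  0  1]
 [-3 -1  0  0  1  0  0  1  1  2  2  0  3  5  4  2  1  0]
 [-1  0  1  1  1  0  1  2  3  1  0  2  7 16 17  5  0  1]
 [ 0  0  1  1  0  0  1  6 14  8  2  3  7 24 31  9  1  0]
 [ 0  0  1  0  1  0  3 20 48 28  5  2  6 25 37 11  1  1]
 [ 1  0  1  1  1  1  7 33 71 50 15  6 11 30 36 11  1  1]
 [ 0  1  1  0  1  2  7 32 66 57 36 25 26 26 18  4  0  1]
 [ 1  0  1  0  0  2  3 20 46 52 47 35 23 13  5  1  0  0]
 [ 1  0  0  0  0  1  2  8 23 29 28 19  9  4  1  0  1  1]
 [ 0  0  0  0  1  1  1  3  7  9  9  7  1  0  0  0  0  1]
 [ 1  1  1  0  1  1  1  1  1  2  2  1  0 -1  1  0  0  1]]
```

```bash
python3 meas.py 16 | sed -n 1,6p; python3 - <<'E'
from h import *
a,b=load("side2"),load("side16")
for c in(a,b): print("post cap",blobs(c,(268,245,20,25),(0,0,0),(180,255,60),10))
from plant import manip
s=manip.read_state();print(s["clock"],np.round(s["wrist_force"],1),np.abs(s["qvel"]).max().round(4));print(manip.finish_job())
E
```

```text
grasp px [305.4 224.7]
L [(212, np.float64(293.12)), (214, np.float64(293.93)), (215, np.float64(294.54)), (216, np.float64(295.02)), (217, np.float64(295.56)), (253, np.float64(301.07))]
R [(230, np.float64(317.04)), (231, np.float64(317.56)), (232, np.float64(318.22)), (233, np.float64(318.74)), (234, np.float64(319.49)), (235, np.float64(320.53)), (236, np.float64(322.33)), (237, np.float64(323.78)), (238, np.float64(324.52)), (239, np.float64(325.31)), (240, np.float64(325.74)), (241, np.float64(325.98)), (242, np.float64(326.02)), (243, np.float64(325.98)), (244, np.float64(325.67)), (253, np.float64(305.58))]
rel 0.3 world 0.38 L (np.float64(0.575), [np.float64(292.3), np.float64(313.6)]) R (np.float64(0.551), [np.float64(321.2), np.float64(325.0)])
rel 0.35 world 0.43 L (np.float64(0.659), [np.float64(291.2), np.float64(315.5)]) R (np.float64(0.634), [np.float64(322.8), np.float64(327.2)])
rel 0.4 world 0.48 L (np.float64(0.748), [np.float64(289.9), np.float64(317.6)]) R (np.float64(0.721), [np.float64(324.5), np.float64(329.5)])
post cap [([276.4, 258.3], 176, [269, 245, 15, 25]), ([281.9, 246.7], 18, [280, 245, 5, 5])]
post cap [([278.2, 260.4], 58, [275, 256, 7, 10])]
33.55 [-2.7  0.8  2.9] 0.0026
the job is handed in; nothing more can be done
None
```

I slid the carriage home by its post, then took the orange probe from the grey rest and pressed its tip on the red dot. I handed the job in at 33.6 s with the probe still gripped and pressing.

**How the probe was tilted:** the moves can't tilt the tool, so I pivoted the probe in the grip, first against the rest's hole. When that proved too little, I pushed its shank lightly against the carriage's post, across the rails.

**Last checks:**
- **Carriage:** the plate's dots moved 40.5 mm, then travel stopped as the push rose to about 15 N. The dots' later shift fits the plate sinking, leaving about 0.4 mm of possible carriage movement. A final check on the post cap was spoiled by the gripper in the earlier picture.
- **Push:** the wrist reading gives about 5.2 N after allowing for the probe's weight. The plate's sink of about 7 mm suggests about 4.2 N, so the two disagree by about 1 N.
- **Angle:** the probe leans about 0.40–0.41 rad in the side view, against the 0.40 wanted. Its sideways tilt is inferred only from the tool's pose.
- **Position:** the tip is within about 2 mm of the dot's centre in the side view. The arm hid it from the top camera.

**Disturbed:** the small look-alike probe tipped over while I was at the jig and came to lean on the rest. My probe's collar then nudged it slightly. I kept clear of the listed bystanders but did not check them all in a final picture.

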